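Cast under the bench loupe

ROBOT

A 6-joint arm with a two-finger parallel gripper is mounted at the origin on the work surface. World frame = base frame: x ahead of the robot, y to its left, z up, the work surface at z = 0. Lengths are in mm, angles in rad, forces in N, time in s.
With the tool pointing down it reaches from about 275 to 750 mm from the base axis. Payload 10.2 kg.
Tool frame: the origin (TCP) lies at the very end of the fingers, on their centre line; the grasp point (between the pads) lies 19 mm behind it (ctrl.pinch_z is the distance from the TCP to the grasp point, in mm); y points along the fingers, z is the direction in which the jaws open and shut, and the axes are right-handed (so a half turn about y gives the same grasp; the last joint's range is limited). The gripper opens to 85 mm and grips with 20 to 120 N. Pads are 22 mm wide; open, the fingers measure 114 mm over their backs; the gripper's body (76 mm by 85 mm) begins 54 mm behind the grasp point. The pads swing forward as they close: fully open they stand 13 mm farther back than shut.
Start: joints at [0.997, 0.313, 1.498, -0, 1.331, -0.223], TCP at [180.429, 493.028, 231.294] pointing down, gripper open.
Joint ranges: [-2.94, 2.94], [-0.97, 2.17], [0.19, 2.56], [-1.23, 4.37], [0.02, 3.11], [-2.88, 2.88]. Speed limits (rad/s): [2.39, 2.39, 3.01, 3.14, 3.14, 3.14].

INTERFACE

Orientations are given as a unit quaternion [w, x, y, z].
In Python, from rig import sense, eyes, ctrl gives the robot as it stands. The module is installed in compiled form; this text tells all that it offers.
- The arm moves only by the shell command python3 -m handwheel 'ROWS' [FORCE]. ROWS is JSON, a list of rows, each an object of numbers: "grip": the finger opening in mm, from 0 to 85.4; "tx", "ty", "tz": the shift along the tool's x, y, z in mm; "wx", "wy", "wz": the turn, a rotation vector about the tool's x, y, z in rad. In form: [{"grip": .., "tx": .., "ty": .., "tz": .., "wx": .., "wy": .., "wz": ..}, ...]. A call has 1 to 10 rows; each row shifts and turns the commanded pose from where the row before left it, along the tool's axes as they then stand; what a row does not reach is not made up. A row lasts 1/12 s, in which the tool goes at most 41.7 mm and 7.16 degrees, less where a joint would pass 70% of its speed; a pose out of reach is approached as far as the arm can. A call is refused whole if a number of a shift passes 41.7 or a number of a turn 0.125, either way. A call with a gripper value outside its range is refused whole. The fingers move at their own pace and stop on an object; FORCE is the grip in N (left out, the last holds). Time passes only in rows, so rows that do not move let the fingers close. It gives the time, the measured TCP pose, the force and the opening at its end, in the units of the state.
- sense(): the state, without advancing time (a new reading comes with each control period).
- eyes.capture(name): name is "scene" or "top" or "wrist"; returns a dict with "pixels" (480x640x3 uint8, red, green, blue), "mtx" (3x3 intrinsics, pixels), "R" (3x3) and "t" (3): a world point X has camera coordinates R X + t. Camera axes: x right, y down, z forward; pixel columns grow to the right and rows downward; lengths in mm; the calibration is good to about 2 mm. The wrist camera is an equidistant fisheye: a pixel r from the principal point sees the ray r / f radians off the axis. A picture is of the moment at which its call begins. There is no depth.
- ctrl.finish_job(): hands the job in, once; it reports no verdict.
The state is a dict: "time_s": time; "joints": joint angles; "dq": joint speeds; "tau": joint torques, N m; "eef_pos": TCP position; "ee_rot": TCP orientation; "force": force on the tool from outside, world axes, zero at the start; "wrist_torque": the same for the moment, N m; "grip_width": opening from 0.0 (shut) to 1.0 (fully open).
Only numpy, scipy, OpenCV 4.12 (cv2) and the standard library are available. Lean on these libraries where they do the work, as an engineer would, in place of code of your own. Each camera call takes 0.05 s, during which the arm holds its last target.

TASK

Set the small quarter-arch cast on the loupe's stage, midway along the ledge and with its flat heel end pushed gently home against it. Then tip the loupe's lens forward by its thumb tab, just past its snap point, and let its spring carry it down over the cast. Be light-handed, keep off the glass and leave the other things on the bench alone.

Things in the scene. Friction and masses are not known exactly. Their poses are not given: they have to be found in the camera images.
- cast_mid (a point): The cast to inspect: a loose block of pale dental stone, 52 long x 28 wide, flat-sided base 20 mm high, one row of five teeth on top (28.5 mm high in all), about 55 g, not slippery. The point is the middle of the base, 10 mm above its underside; x runs along the cast to its heel, z up. The toe (-x) is round, the heel (+x) flat.
- cast_heel (a point): Middle of the cast's flat heel face, 26 mm along x from cast_mid, 10 mm above its underside; same axes.
- loupe: Bench loupe, a fixed stand: grey foot 270 x 170 x 14 mm, stage, ledge, steel column 16 mm thick (45 mm beyond the pin, ending 180 mm above the bench) and, clamped on it by friction, a head with the hinged lens. Origin on the bench under the ledge's front face; x to the column. Never push the loupe, its lens or head, or press the cast on it, with more than 20 N: the clamp slips, the stone chips.
- stage (a point): Where the heel goes: middle of the foot of the ledge's front face, on top of the black rubber stage pad (16 mm above the bench). x runs level over the ledge to the column, y along the ledge, z up. The pad covers x -108 to -4 mm, y -50 to 50 mm, level with 0; the aluminium ledge is 100 mm long, 8 mm high and 8 mm thick (x 0 to 8 mm). The cast lies at x below 0.
- pin_foot (a point): Point on the loupe's foot (14 mm above the bench) straight below the level hinge pin of the lens, which runs along y; same axes as stage (65 mm from it along x). The height of the head is NOT measured: the pin is anywhere from 66 to 136 mm above this point, wherever the head was left; find it by touch or sight.
- tab_foot (a point): Point on the loupe's foot (14 mm above the bench) straight below the end of the lens's thumb tab while the lens is tipped back; same axes (104 mm from stage along x). The tab's end is then 144 mm higher than the pin (so 210 to 280 mm above this point) and leans 15 deg back, to +x. The tab is 22 wide (y), 5 thick, 14 mm long out of the ring. Behind it (+x) and above is free space.
- lens (a joint): Tilt of the lens: 0 = tipped back on its rear stop (start), 1.833 rad = level on its lower stop. Bulging glass 67 mm wide in a dark ring 80 mm wide, 9 thick, centre 95 mm from the pin; tab's end 149 mm from the pin. A spring resists with 3 to 4 N at the tab, fading to zero at the snap point near 0.55 rad (tab some 80 mm nearer the stage); then it flies down by itself: do not press it past 1.2 rad.
- arch_cast_mid (a point): Bystander: full horseshoe cast of the same stone, 62 wide x 64 long x 28 mm high. Middle, 9 mm above its underside.
- tin_mid (a point): Bystander: flat round wax tin, 72 mm across x 23 mm. Its middle.
- bur_block_mid (a point): Bystander: aluminium block with small burs, 44 x 60 x 22 mm (burs to 43 mm). Middle of the block.
There are look-alikes about, which are no part of the job. Leave any brown or orange look-alike of the part that bears cast_mid alone.

How it is judged:
By the outcome, as a careful person would: the job done as asked, in the order asked, and still so for the second after the job is handed in, with the robot touching nothing.
It also fails if it takes over 72 s, if anything falls off the work surface, if the arm or the gripper's body presses on something with over 40 N, if the wrist force passes 120 N, or if a joint passes its speed limit or range.

## Working session

There is one attempt and no reset: what is moved stays moved. The work goes in short steps, Python scripts to look and compute and a shell command to move; the robot and the scene stay as the last step left them, time stands still between calls to the robot, and variables do not carry over. Pictures are saved under pics/ and viewed, and the job is handed in when it is done.

```bash
mkdir -p pics; python3 - <<'E'
from rig import sense, eyes, ctrl
import cv2,numpy as np
s=sense()
print({k:np.round(v,3).tolist() for k,v in s.items()}, ctrl.pinch_z)
for n in ["scene","top","wrist"]:
    c=eyes.capture(n)
    cv2.imwrite(f"pics/{n}0.png",c["pixels"][:,:,::-1])
    print(n,np.round(c["mtx"],2).tolist(),np.round(c["R"],4).tolist(),np.round(c["t"],1).tolist())
E
```

```text
{'time_s': 0.0, 'joints': [0.997, 0.313, 1.498, -0.0, 1.331, -0.223], 'dq': [-0.001, 0.001, 0.002, 0.001, -0.001, -0.001], 'tau': [0.0, -41.227, -25.974, -0.0, 0.004, -0.0], 'eef_pos': [180.27, 492.799, 230.726], 'ee_rot': [-0.696, 0.697, -0.124, 0.123], 'force': [-0.213, -0.855, -0.315], 'wrist_torque': [0.046, -0.052, -0.021], 'grip_width': 0.999} 18.700000000000003
scene [[493.8, 0.0, 316.97], [0.0, 493.8, 246.29], [0.0, 0.0, 1.0]] [[-0.5262, 0.8503, -0.0051], [0.6623, 0.4061, -0.6296], [-0.5333, -0.3347, -0.7769]] [328.2, -339.2, 1262.4]
top [[587.97, 0.0, 324.39], [0.0, 587.97, 241.14], [0.0, 0.0, 1.0]] [[0.0017, -1.0, -0.0002], [-0.9826, -0.0016, -0.186], [0.186, 0.0005, -0.9826]] [-27.5, 577.9, 1333.9]
wrist [[371.65, 0.0, 322.47], [0.0, 371.65, 248.14], [0.0, 0.0, 1.0]] [[0.3428, 0.9394, -0.0011], [0.8875, -0.3235, 0.3281], [0.3078, -0.1134, -0.9447]] [-524.2, -42.1, 381.3]
```

View pics/scene0.png

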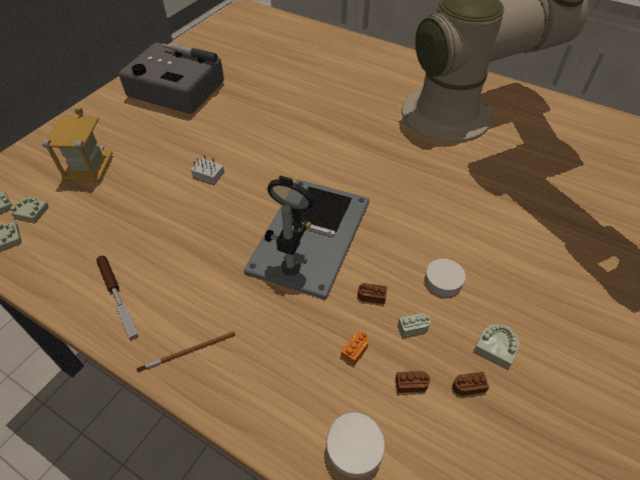

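View pics/top0.png

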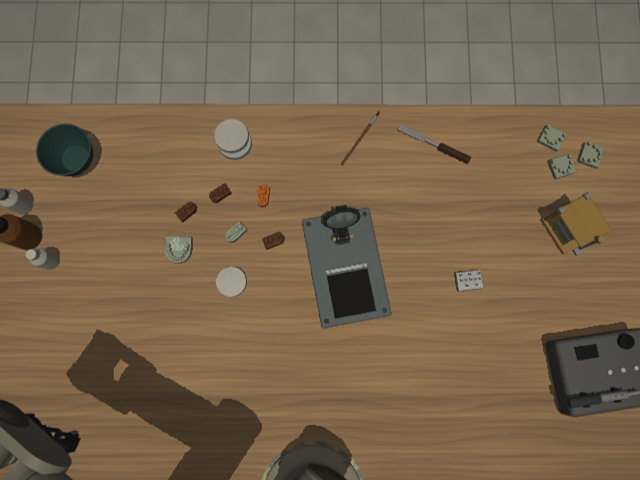

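View pics/wrist0.png

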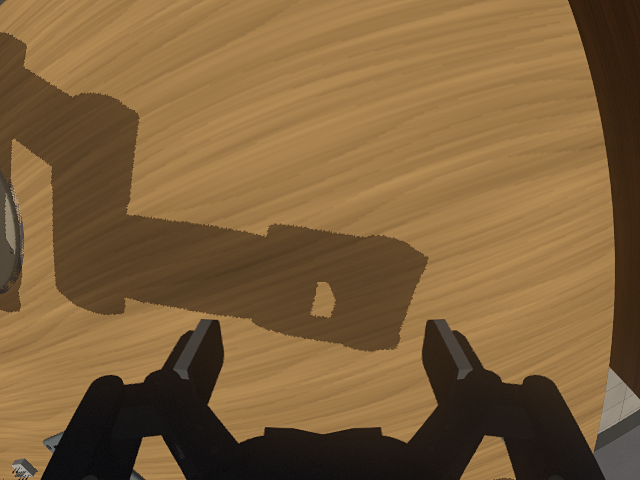

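```bash
cat > h.py <<'E'
import numpy as np,cv2
from rig import sense, eyes, ctrl
from scipy.spatial.transform import Rotation as Ro
def ray(c,uv):
    K=c["mtx"]; R=np.array(c["R"]); t=np.array(c["t"])
    d=np.array([(uv[0]-K[0][2])/K[0][0],(uv[1]-K[1][2])/K[1][1]])
    if c.get("fish"):
        r=np.linalg.norm(d); v=np.array([*(d/r*np.sin(r)),np.cos(r)])
    else: v=np.array([*d,1.])
    v/=np.linalg.norm(v)
    return -R.T@t, R.T@v
def plane(c,uv,z):
    o,v=ray(c,uv); return o+v*(z-o[2])/v[2]
def tri(*obs):
    A=np.zeros((3,3));b=np.zeros(3)
    L=[ray(c,u) for c,u in obs]
    for o,v in L:
        P=np.eye(3)-np.outer(v,v);A+=P;b+=P@o
    X=np.linalg.solve(A,b)
    return X,[round(float(np.linalg.norm((np.eye(3)-np.outer(v,v))@(X-o))),1) for o,v in L]
def proj(c,X):
    K=np.array(c["mtx"]);p=np.array(c["R"])@np.array(X,float)+np.array(c["t"])
    if c.get("fish"):
        rho=np.hypot(p[0],p[1]);th=np.arctan2(rho,p[2]);q=p[:2]/rho*th
        return K[0,0]*q+K[:2,2]
    return K[0,0]*p[:2]/p[2]+K[:2,2]
def cap(n,save=None):
    c=eyes.capture(n)
    if n=="wrist": c["fish"]=1
    if save:
        cv2.imwrite(f"pics/{save}.png",c["pixels"][:,:,::-1])
        np.savez(f"pics/{save}.npz",**{k:c[k] for k in("pixels","mtx","R","t")})
    return c
def load(save):
    d=dict(np.load(f"pics/{save}.npz"))
    if "wrist" in save: d["fish"]=1
    return d
def crop(c,x0,y0,x1,y1,f,name):
    im=cv2.resize(c["pixels"][y0:y1,x0:x1,::-1],None,fx=f,fy=f,interpolation=cv2.INTER_CUBIC)
    cv2.imwrite(f"pics/{name}.png",im)
def R0(): 
    q=sense()["ee_rot"]; return Ro.from_quat([q[1],q[2],q[3],q[0]]).as_matrix()
E
python3 - <<'E'
from h import *
s=cap("scene","scene1");t=cap("top","top1")
crop(s,350,270,540,410,4,"s1c");crop(t,140,130,300,300,3,"t1c")
crop(t,290,190,410,340,4,"t1l");crop(s,230,160,390,310,4,"s1l")
print(np.round(R0(),3))
E
```

```text
[[ 0.939 -0.     0.344]
 [-0.344 -0.     0.939]
 [-0.    -1.    -0.001]]
```

```bash
true
```

```text
(no output)
```

View pics/s1c.png

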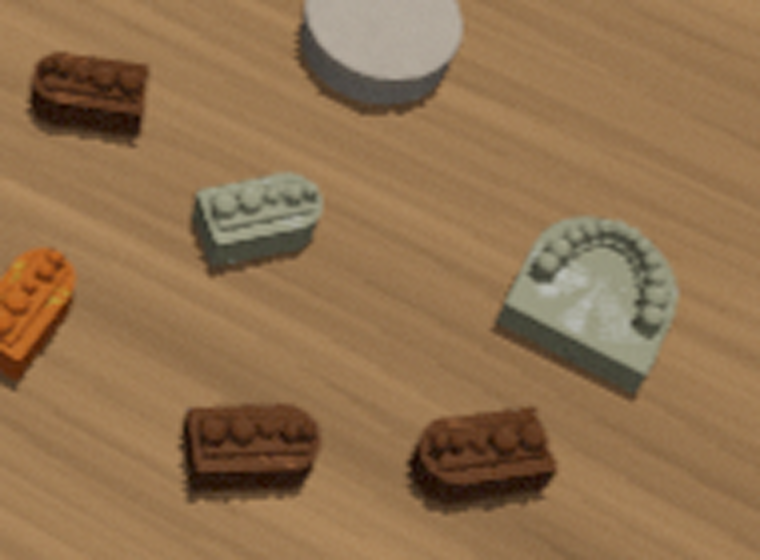

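View pics/t1c.png

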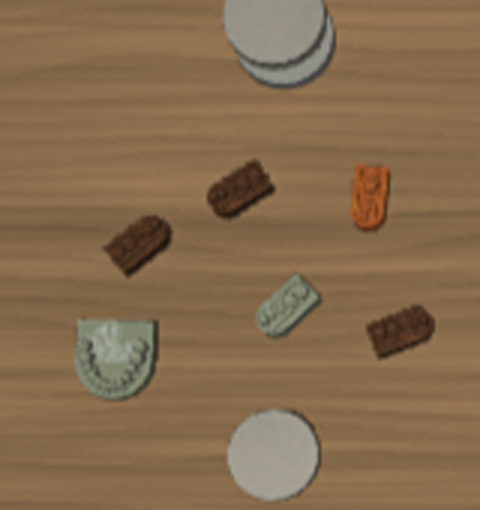

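View pics/t1l.png

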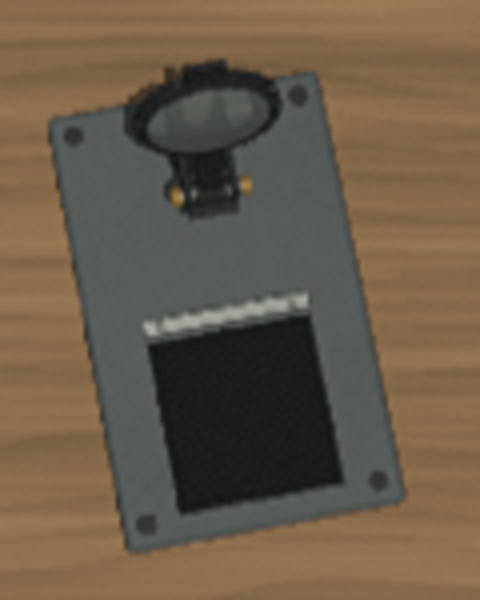

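View pics/s1l.png

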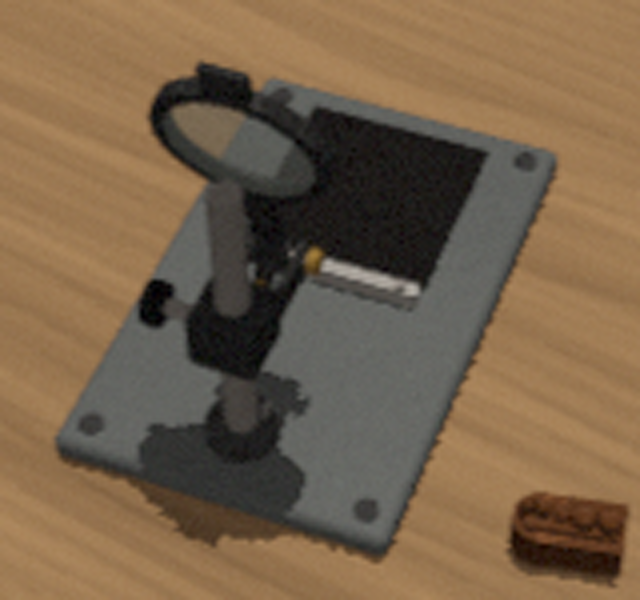

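```bash
python3 - <<'E'
from h import *
s=load("scene1");t=load("top1")
T=lambda p:(p[0]/4+290,p[1]/4+190); S=lambda p:(p[0]/4+230,p[1]/4+160)
off=lambda p:p
print("foot top view");F=[plane(t,T(p),14) for p in[(52,122),(316,73),(405,500),(130,550)]]
for p in F:print(p.round(1))
print("pad top");P=[plane(t,T(p),16) for p in[(148,347),(310,318),(343,482),(180,512)]]
for p in P:print(p.round(1))
print("pad scene")
for p in[(318,108),(487,152)]:print(plane(s,S(p),16).round(1))
print("foot scene")
for p in[(62,440),(385,548),(553,155)]:print(plane(s,S(p),14).round(1))
print("tab tri",tri((t,T((206,65))),(s,S((225,70)))))
print("pin brass tri?",tri((t,T((247,186))),(s,S((315,262)))))
C=lambda p:(p[0]/3+140,p[1]/3+130); D=lambda p:(p[0]/4+350,p[1]/4+270)
print("cast heel corners top",[plane(t,C(p),20).round(1) for p in[(298,277),(320,297)]],plane(t,C((262,332)),20).round(1))
print("scene",[plane(s,D(p),20).round(1) for p in[(196,192),(215,243),(322,208)]])
print("tri heel", tri((t,C((298,277))),(s,D((215,243)))),tri((t,C((320,297))),(s,D((196,192)))))
for n,p in(("orange",(370,195)),("brown",(400,330)),("brown2",(240,187)),("tin",(273,455)),("arch",(115,358))):print(n,plane(t,C(p),20).round())
E
```

```text
foot top view
[636.8  25.9  14. ]
[ 667.9 -135.9   14. ]
[ 407.3 -185.5   14. ]
[377.7 -22.4  14. ]
pad top
[498.2 -32.9  16. ]
[ 515.9 -130.3   16. ]
[ 417.8 -148.7   16. ]
[399.9 -51.9  16. ]
pad scene
[ 421.2 -144.4   16. ]
[402.4 -49.7  16. ]
foot scene
[ 672.4 -129.1   14. ]
[644.4  32.7  14. ]
[384.3 -19.5  14. ]
tab tri (array([615.59615919, -60.93564859, 239.78545291]), [1.0, 1.0])
pin brass tri? (array([574.00390976, -71.53535479,  85.37508086]), [20.1, 20.1])
cast heel corners top [array([630.7, 180.7,  20. ]), array([614.1, 162.4,  20. ])] [585.2 208.4  20. ]
scene [array([618.7, 165.3,  20. ]), array([637.2, 183.2,  20. ]), array([597.3, 215.3,  20. ])]
tri heel (array([632.45231335, 182.01250101,  11.78722656]), [0.1, 0.1]) (array([615.19835162, 163.77960134,  13.90344292]), [0.6, 0.6])
orange [700. 124.  20.]
brown [587.  97.  20.]
brown2 [706. 230.  20.]
tin [486. 196.  20.]
arch [564. 326.  20.]
```

```bash
python3 -m handwheel '[{"tx":36,"tz":-10},{"tx":36,"tz":-10},{"tx":36,"tz":-10},{"tx":36,"tz":-10},{"tx":36,"tz":-10},{"tx":36,"tz":-10},{"tx":36,"tz":-10},{"tx":36,"tz":-10},{"tx":36,"tz":-10},{"tx":36,"tz":-10}]'
python3 -m handwheel '[{"tx":36,"tz":-9},{"tx":36,"tz":-9},{"tx":36,"tz":-9},{"tx":36,"tz":-10},{"wy":0.1},{"wy":0.1},{"wy":0.1},{"wy":0.1},{}]'
python3 - <<'E'
from h import *
c=cap("wrist","wrist2"); print(np.round(R0(),3))
E
```

```text
[[ 0.939 -0.     0.344]
 [-0.344 -0.     0.939]
 [-0.    -1.    -0.   ]]invalid input
invalid input
```

View pics/wrist2.png

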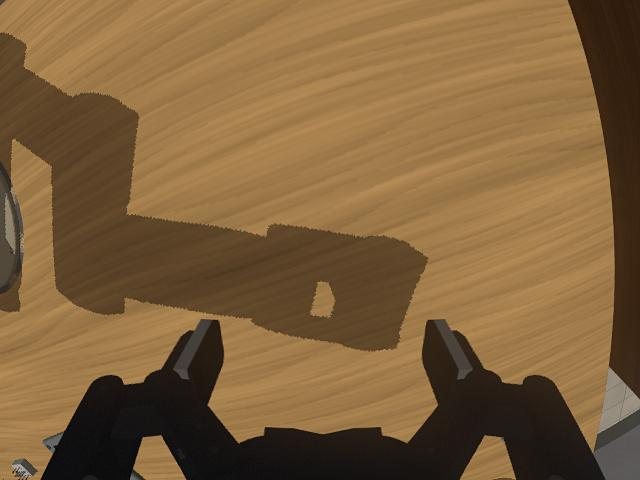

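The call was refused, probably because rows need all the keys. The arm hasn't moved.

```bash
python3 -m handwheel '[{"grip":85,"tx":36,"ty":0,"tz":-10,"wx":0,"wy":0,"wz":0},{"grip":85,"tx":36,"ty":0,"tz":-10,"wx":0,"wy":0,"wz":0},{"grip":85,"tx":36,"ty":0,"tz":-10,"wx":0,"wy":0,"wz":0},{"grip":85,"tx":36,"ty":0,"tz":-10,"wx":0,"wy":0,"wz":0},{"grip":85,"tx":36,"ty":0,"tz":-10,"wx":0,"wy":0,"wz":0},{"grip":85,"tx":36,"ty":0,"tz":-10,"wx":0,"wy":0,"wz":0},{"grip":85,"tx":36,"ty":0,"tz":-10,"wx":0,"wy":0,"wz":0},{"grip":85,"tx":36,"ty":0,"tz":-10,"wx":0,"wy":0,"wz":0},{"grip":85,"tx":36,"ty":0,"tz":-10,"wx":0,"wy":0,"wz":0},{"grip":85,"tx":36,"ty":0,"tz":-10,"wx":0,"wy":0,"wz":0}]'
```

```text
time_s: 1.13
eef_pos: [485.4, 274.0, 231.3]
ee_rot: [0.696, -0.696, 0.123, -0.123]
force: [0.0, 0.7, -0.5]
grip_width: 0.996
```

```bash
python3 -m handwheel '[{"grip":85,"tx":36,"ty":0,"tz":-9,"wx":0,"wy":0.1,"wz":0},{"grip":85,"tx":36,"ty":0,"tz":-9,"wx":0,"wy":0.1,"wz":0},{"grip":85,"tx":36,"ty":0,"tz":-9,"wx":0,"wy":0.1,"wz":0},{"grip":85,"tx":0,"ty":10,"tz":0,"wx":0,"wy":0.1,"wz":0},{"grip":85,"tx":0,"ty":20,"tz":0,"wx":0,"wy":0,"wz":0},{"grip":85,"tx":0,"ty":0,"tz":0,"wx":0,"wy":0,"wz":0}]'
python3 - <<'E'
from h import *
c=cap("wrist","wrist2"); print(np.round(R0(),3))
E
```

```text
time_s: 1.63
eef_pos: [568.3, 203.5, 197.6]
ee_rot: [-0.657, 0.659, -0.262, 0.258]
force: [-1.2, 0.4, -1.1]
grip_width: 0.995
[[ 0.731 -0.004  0.682]
 [-0.682 -0.001  0.731]
 [-0.003 -1.    -0.003]]
```

View pics/wrist2.png

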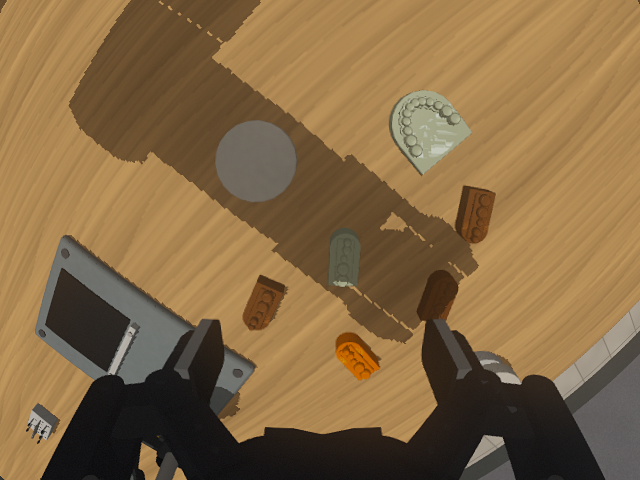

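```bash
python3 - <<'E'
from h import *
c=load("wrist2")
crop(c,310,215,380,305,6,"w2c"); crop(c,25,225,185,385,4,"w2l")
E
```

```text
(no output)
```

View pics/w2c.png

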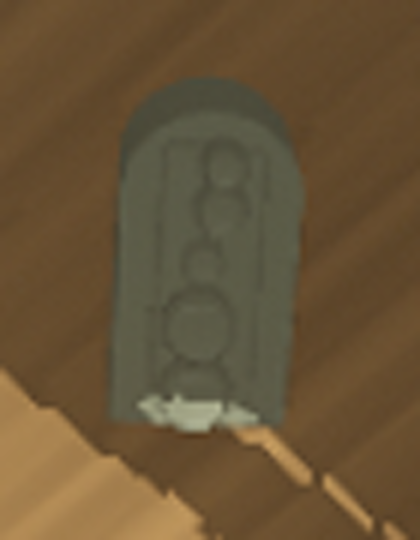

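View pics/w2l.png

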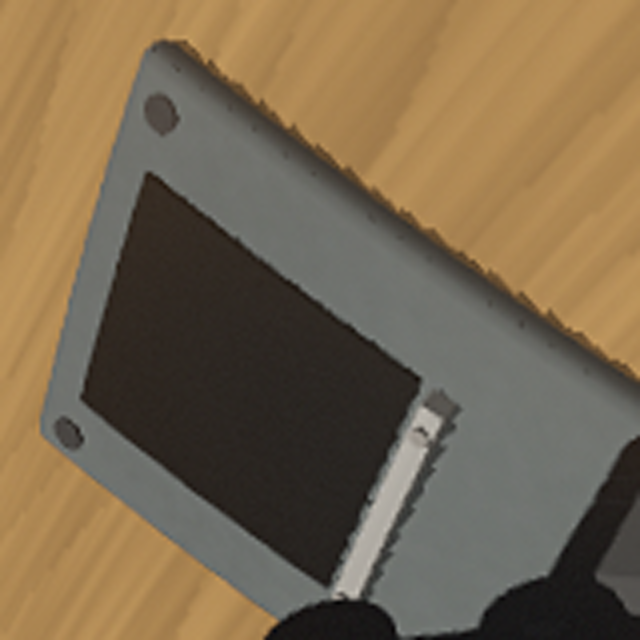

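```bash
python3 - <<'E'
from h import *
c=load("wrist2");s=load("scene1");t=load("top1")
W=lambda p:(p[0]/6+310,p[1]/6+215)
H=[plane(c,W(p),20) for p in[(110,422),(286,422)]];toe=plane(c,W((210,112)),20)
print([x.round(1) for x in H],toe.round(1),plane(c,W((210,78)),0).round(1))
hm=(H[0]+H[1])/2; print("heel mid",hm.round(1),"width",np.linalg.norm(H[0]-H[1]),"len",np.linalg.norm(hm-toe))
a=[plane(c,W(p),20) for p in[(122,180),(110,420),(300,200),(287,420)]]
for i in(0,2):
    d=a[i+1]-a[i];print("side ang",np.degrees(np.arctan2(d[1],d[0])))
d=H[1]-H[0];print("heel normal ang",np.degrees(np.arctan2(d[1],d[0]))-90); d=hm-toe;print("axis",np.degrees(np.arctan2(d[1],d[0])))
L=lambda p:(p[0]/4+25,p[1]/4+225)
P=[plane(c,L(p),16) for p in[(422,378),(330,587),(82,398),(150,172)]]
for p in P:print("pad",p.round(1))
print(np.linalg.norm(P[0]-P[1]),np.linalg.norm(P[1]-P[2]),np.linalg.norm(P[2]-P[3]))
T=lambda p:(p[0]/4+290,p[1]/4+190)
for u,v in zip([(148,347),(310,318),(343,482),(180,512)],[(422,378),(330,587),(82,398),(150,172)]):
    X,e=tri((t,T(u)),(c,L(v)));print(X.round(1),e)
C=lambda p:(p[0]/3+140,p[1]/3+130); D=lambda p:(p[0]/4+350,p[1]/4+270)
print("heel L (i.e. -y)",tri((t,C((320,297))),(c,W((110,422)))),tri((s,D((196,192))),(c,W((110,422)))))
print("heel R",tri((t,C((298,277))),(c,W((286,422)))),tri((s,D((215,243))),(c,W((286,422)))))
E
```

```text
[array([616.6, 163.9,  20. ]), array([635.7, 184.2,  20. ])] [589.3 209.5  20. ] [590.3 210.1   0. ]
heel mid [626.1 174.1  20. ] width 27.88804653221775 len 51.11580162413556
side ang -45.31944402633461
side ang -44.18528297707599
heel normal ang -43.13236855527437
axis -43.93253704696406
pad [502.2 -29.9  16. ]
pad [ 522.2 -127.7   16. ]
pad [ 419.8 -147.4   16. ]
pad [401.8 -49.5  16. ]
99.83573390016674 104.22538157313207 99.50034731653157
[500.5 -33.2  11.8] [1.7, 1.7]
[ 519.4 -130.8   12.8] [3.0, 3.0]
[ 418.6 -149.1   14.4] [0.8, 0.8]
[400.5 -52.1  13.1] [0.4, 0.4]
heel L (i.e. -y) (array([615.81913689, 163.05557742,  18.23163958]), [1.4, 1.4]) (array([617.28916903, 164.16920764,  18.13975772]), [0.8, 0.8])
heel R (array([634.09672522, 182.45312361,  16.79557203]), [2.9, 2.9]) (array([636.30630978, 183.40812838,  18.36167351]), [0.4, 0.4])
```

```bash
python3 - <<'E'
from h import *
s=sense();R=R0();p=np.array(s["eef_pos"]);print(p,R.T@(np.array([607.3,192.1,40])-p),s["force"])
E
```

```text
[568.55186322 204.01307136 199.64568874] [ 36.86405268 159.49648191  18.22084475] [-0.32901334  0.43747424 -0.09811775]
```

```bash
python3 -m handwheel '[{"grip":62,"tx":18,"ty":0,"tz":9,"wx":0,"wy":0.015,"wz":0},{"grip":62,"tx":18,"ty":20,"tz":9,"wx":0,"wy":0,"wz":0},{"grip":62,"tx":0.8,"ty":30,"tz":0,"wx":0,"wy":0,"wz":0},{"grip":62,"tx":0,"ty":30,"tz":0,"wx":0,"wy":0,"wz":0},{"grip":62,"tx":0,"ty":30,"tz":0,"wx":0,"wy":0,"wz":0},{"grip":62,"tx":0,"ty":30,"tz":0,"wx":0,"wy":0,"wz":0},{"grip":62,"tx":0,"ty":18,"tz":0,"wx":0,"wy":0,"wz":0},{"grip":62,"tx":0,"ty":0,"tz":0,"wx":0,"wy":0,"wz":0},{"grip":62,"tx":0,"ty":0,"tz":0,"wx":0,"wy":0,"wz":0}]' 25
python3 - <<'E'
from h import *
c=cap("wrist","wrist3"); print(np.round(R0(),3)); s=sense();R=R0();p=np.array(s["eef_pos"]);print(p,R.T@(np.array([607.3,192.1,4])-p))
E
```

```text
time_s: 2.43
eef_pos: [608.6, 192.4, 44.2]
ee_rot: [0.656, -0.656, 0.264, -0.264]
force: [0.4, -0.1, 0.2]
grip_width: 0.727
[[ 0.721  0.003  0.693]
 [-0.693  0.     0.721]
 [ 0.002 -1.     0.002]]
[609.3346165  192.46028206  45.34886988] [-1.28804596 41.34324449 -1.75373336]
```

View pics/wrist3.png

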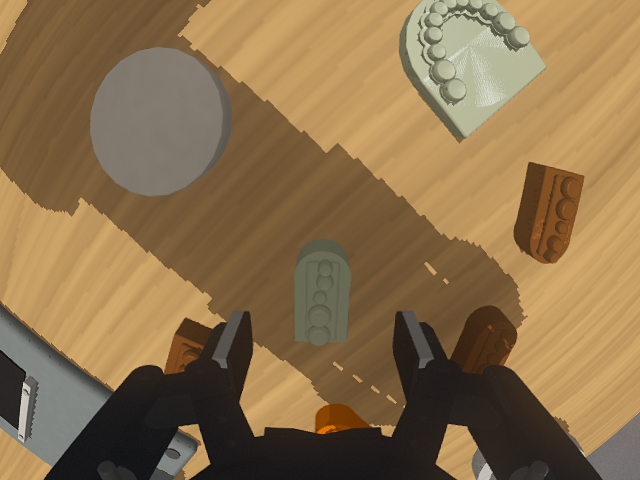

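```bash
python3 - <<'E'
from h import *
c=load("wrist3");R=R0();p=np.array(sense()["eef_pos"])
for n,uv,z in(("hl",(294,341),20),("hr",(347.5,342),20),("toe",(322,261),20),("toe0",(323,239),0),("brownR",(458,350),20),("brownR2",(487,308),20),("brownL",(207,325),20),("brownL bottom",(205,380),0)):
    X=plane(c,uv,z);print(n,X.round(1),(R.T@(X-p)).round(1))
E
```

```text
hl [615.7 163.7  20. ] [ 24.5  25.4 -16.4]
hr [636.  183.9  20. ] [25.1 25.4 12.2]
toe [592.9 206.3  20. ] [-21.5  25.3  -1.4]
toe0 [589.9 209.9   0. ] [-26.2  45.3  -1. ]
brownR [686.1 224.2  20. ] [33.4 25.6 76.1]
brownR2 [675.7 252.   20. ] [ 6.6 25.5 88.8]
brownL [577.  135.7  20. ] [ 15.9  25.2 -63.5]
brownL bottom [606.4  85.5   0. ] [ 71.9  45.3 -79.3]
```

```bash
python3 -m handwheel '[{"grip":60,"tx":-1.2,"ty":13,"tz":-2,"wx":0,"wy":0,"wz":0},{"grip":60,"tx":0,"ty":14,"tz":0,"wx":0,"wy":0,"wz":0},{"grip":60,"tx":0,"ty":13.5,"tz":0,"wx":0,"wy":0,"wz":0},{"grip":60,"tx":0,"ty":0,"tz":0,"wx":0,"wy":0,"wz":0},{"grip":45,"tx":0,"ty":0,"tz":0,"wx":0,"wy":0,"wz":0},{"grip":38,"tx":0,"ty":0,"tz":0,"wx":0,"wy":0,"wz":0},{"grip":34,"tx":0,"ty":0,"tz":0,"wx":0,"wy":0,"wz":0}]' 22
python3 - <<'E'
from h import *
c=cap("wrist","wrist4"); s=sense();print(s["eef_pos"],s["force"],s["grip_width"])
E
```

```text
time_s: 3.07
eef_pos: [606.8, 191.5, 4.0]
ee_rot: [0.656, -0.656, 0.264, -0.265]
force: [-0.9, -0.4, 0.6]
grip_width: 0.404
[606.71425331 191.54286377   3.86012488] [-0.70192616  0.91645821 -0.63919439] 0.3957812496944214
```

View pics/wrist4.png

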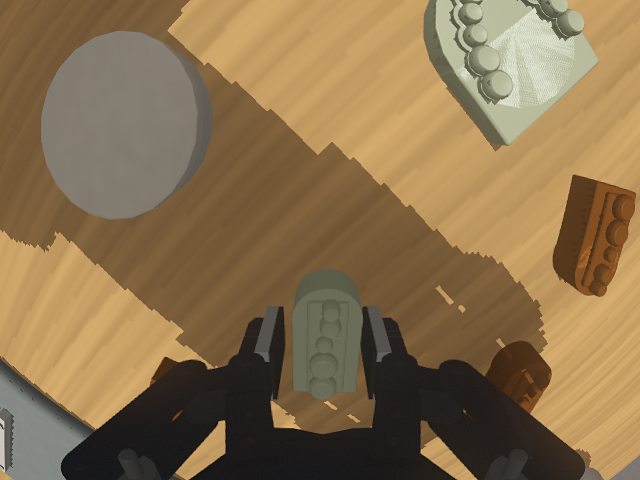

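```bash
python3 -m handwheel '[{"grip":20,"tx":0,"ty":0,"tz":0,"wx":0,"wy":0,"wz":0},{"grip":15,"tx":0,"ty":0,"tz":0,"wx":0,"wy":0,"wz":0},{"grip":15,"tx":0,"ty":0,"tz":0,"wx":0,"wy":0,"wz":0},{"grip":15,"tx":0,"ty":0,"tz":0,"wx":0,"wy":0,"wz":0},{"grip":15,"tx":0,"ty":-15,"tz":0,"wx":0,"wy":0,"wz":0},{"grip":15,"tx":0,"ty":-30,"tz":0,"wx":0,"wy":0,"wz":0},{"grip":15,"tx":0,"ty":-30,"tz":0,"wx":0,"wy":0,"wz":0},{"grip":15,"tx":0,"ty":0,"tz":0,"wx":0,"wy":0,"wz":0}]' 22
python3 - <<'E'
from h import *
c=cap("wrist","wrist5"); s=sense();print(s["eef_pos"],s["force"],s["grip_width"])
E
```

```text
time_s: 3.78
eef_pos: [608.8, 191.9, 83.8]
ee_rot: [0.658, -0.654, 0.261, -0.267]
force: [0.9, 0.8, 0.9]
grip_width: 0.324
[607.64522867 191.66870153  80.87278055] [-0.59294237  0.30304533 -1.64627986] 0.3213519097777019
```

View pics/wrist5.png

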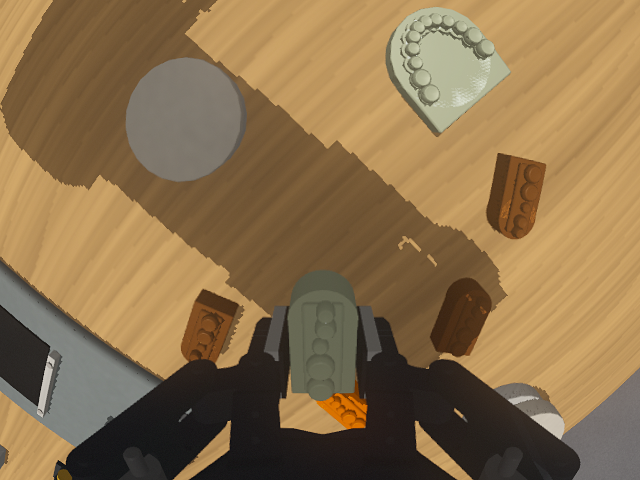

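```bash
python3 -m handwheel '[{"grip":15,"tx":-17,"ty":-15,"tz":-30,"wx":0,"wy":0,"wz":0},{"grip":15,"tx":-17,"ty":-20,"tz":-32,"wx":0,"wy":0,"wz":0},{"grip":15,"tx":-17,"ty":-20,"tz":-32,"wx":0,"wy":0,"wz":0},{"grip":15,"tx":-1,"ty":-14,"tz":-32,"wx":0,"wy":0,"wz":0},{"grip":15,"tx":18.8,"ty":0,"tz":-30,"wx":0,"wy":0,"wz":0},{"grip":15,"tx":18.8,"ty":0,"tz":-30,"wx":0,"wy":0,"wz":0},{"grip":15,"tx":18.8,"ty":0,"tz":-30,"wx":0,"wy":0,"wz":0},{"grip":15,"tx":18.8,"ty":0,"tz":-30,"wx":0,"wy":0,"wz":0},{"grip":15,"tx":18.8,"ty":0,"tz":-30,"wx":0,"wy":0,"wz":0},{"grip":15,"tx":18.8,"ty":0,"tz":-30,"wx":0,"wy":0,"wz":0}]'
python3 -m handwheel '[{"grip":15,"tx":10,"ty":0,"tz":-10,"wx":0,"wy":0,"wz":0},{"grip":15,"tx":0,"ty":0,"tz":0,"wx":0,"wy":-0.12,"wz":0},{"grip":15,"tx":0,"ty":0,"tz":0,"wx":0,"wy":-0.12,"wz":0},{"grip":15,"tx":0,"ty":0,"tz":0,"wx":0,"wy":-0.12,"wz":0},{"grip":15,"tx":0,"ty":0,"tz":0,"wx":0,"wy":-0.12,"wz":0},{"grip":15,"tx":0,"ty":0,"tz":0,"wx":0,"wy":-0.12,"wz":0},{"grip":15,"tx":0,"ty":0,"tz":0,"wx":0,"wy":-0.12,"wz":0},{"grip":15,"tx":0,"ty":0,"tz":0,"wx":0,"wy":-0.12,"wz":0},{"grip":15,"tx":0,"ty":0,"tz":0,"wx":0,"wy":-0.12,"wz":0},{"grip":15,"tx":0,"ty":0,"tz":0,"wx":0,"wy":0,"wz":0}]'
python3 - <<'E'
from h import *
c=cap("wrist","wrist6"); s=sense();print(s["eef_pos"],s["force"],s["grip_width"]);print(R0().round(3))
E
```

```text
time_s: 4.67
eef_pos: [436.7, -72.6, 145.9]
ee_rot: [0.656, -0.656, 0.265, -0.264]
force: [1.0, 0.3, -0.4]
grip_width: 0.321
time_s: 5.5
eef_pos: [437.7, -85.2, 145.9]
ee_rot: [0.704, -0.703, -0.069, 0.071]
force: [0.0, 0.5, -0.9]
grip_width: 0.326
[437.74885276 -85.24142683 146.0109145 ] [-0.07725373  0.09475552 -1.15422429] 0.32368594055861216
[[ 0.982 -0.001 -0.191]
 [ 0.191  0.001  0.982]
 [-0.001 -1.     0.001]]
```

View pics/wrist6.png

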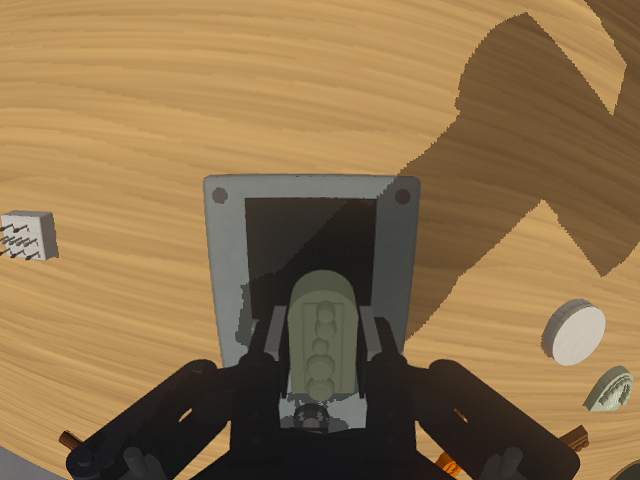

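```bash
python3 - <<'E'
from h import *
c=load("wrist6"); im=c["pixels"].copy()
c2=dict(c);c2["pixels"]=np.clip(im.astype(int)*2.0,0,255).astype(np.uint8)
crop(c2,220,180,400,430,3,"w6c")
E
```

```text
(no output)
```

View pics/w6c.png

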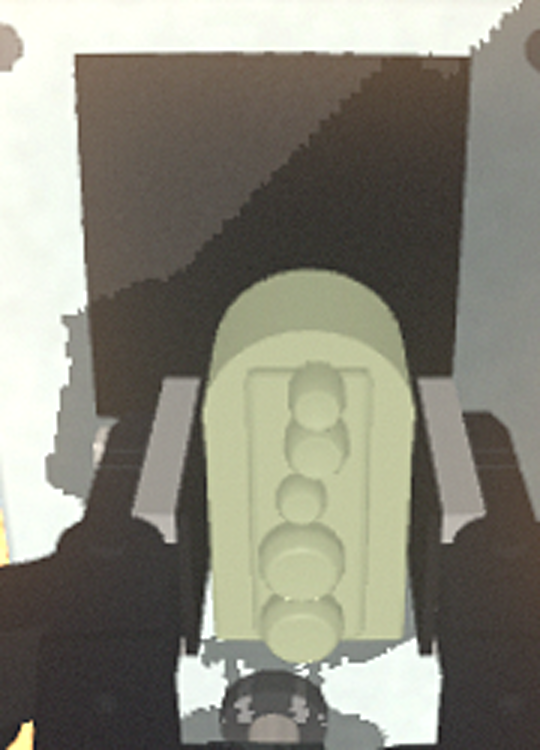

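```bash
python3 - <<'E'
from h import *
c=load("wrist6");W=lambda p:(p[0]/3+220,p[1]/3+180)
R=R0();p=np.array(sense()["eef_pos"]);print(p.round(1))
F=[plane(c,W(q),16) for q in[(76,56),(470,56)]];print([f.round(1) for f in F],np.linalg.norm(F[0]-F[1]))
B=plane(c,W((97,415)),16);print("left back",B.round(1))
d=F[1]-F[0];print("yaw",np.degrees(np.arctan2(d[1],d[0]))-90)
d=B-F[0];print("yaw",np.degrees(np.arctan2(d[1],d[0])),np.linalg.norm(d))
for q in[(215,638),(405,636),(310,270+62)]:
    X=plane(c,W(q),p[2]+16);print("cast",(R.T@(X-p)).round(1))
for q in[(310,270)]:
    X=plane(c,W(q),p[2]-4);print("toe base",(R.T@(X-p)).round(1))
E
```

```text
[437.7 -85.2 146. ]
[array([ 418.9, -148.2,   16. ]), array([399.6, -51. ,  16. ])] 99.09844239841486
left back [ 520.  -129.2   16. ]
yaw 11.241241522054082
yaw 10.638747092615368 102.9080464830839
cast [ 26.1 -16.  -13.2]
cast [ 25.6 -16.   14.9]
cast [-24.9 -16.    0.4]
toe base [-25.    4.    0.4]
```

```bash
python3 -m handwheel '[{"grip":15,"tx":13,"ty":15,"tz":-3,"wx":0,"wy":0,"wz":0},{"grip":15,"tx":13,"ty":25,"tz":-3,"wx":0,"wy":0,"wz":0},{"grip":15,"tx":13,"ty":25,"tz":-3.3,"wx":0,"wy":0,"wz":0},{"grip":15,"tx":0,"ty":25,"tz":0,"wx":0,"wy":0,"wz":0},{"grip":15,"tx":0,"ty":15,"tz":0,"wx":0,"wy":0,"wz":0},{"grip":15,"tx":0,"ty":10,"tz":0,"wx":0,"wy":0,"wz":0},{"grip":15,"tx":0,"ty":0,"tz":0,"wx":0,"wy":0,"wz":0},{"grip":15,"tx":0,"ty":0,"tz":0,"wx":0,"wy":0,"wz":0}]'
python3 - <<'E'
from h import *
c=cap("wrist","wrist7"); s=sense();p=np.array(s["eef_pos"]);print(p,s["force"],s["grip_width"]);print(R0().round(3))
crop(c,180,230,480,440,2.6,"w7c")
crop(cap("scene"),230,160,390,310,4,"s7c")
E
```

```text
time_s: 6.22
eef_pos: [478.2, -87.0, 31.9]
ee_rot: [0.704, -0.704, -0.068, 0.068]
force: [-0.2, 0.8, -0.4]
grip_width: 0.322
[478.63413523 -87.2481876   32.55670651] [-0.25381985  0.4738141  -0.10625932] 0.32144429592114826
[[ 0.981  0.001 -0.192]
 [ 0.192 -0.001  0.981]
 [ 0.001 -1.    -0.001]]
```

View pics/w7c.png

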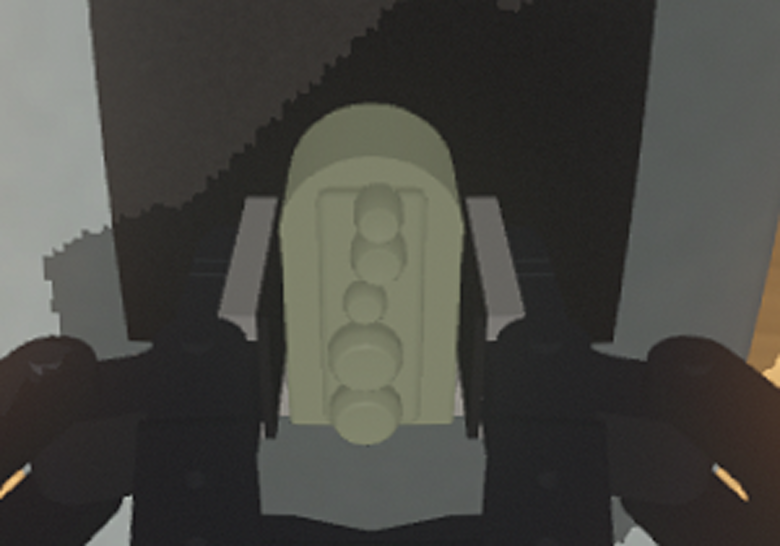

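View pics/s7c.png

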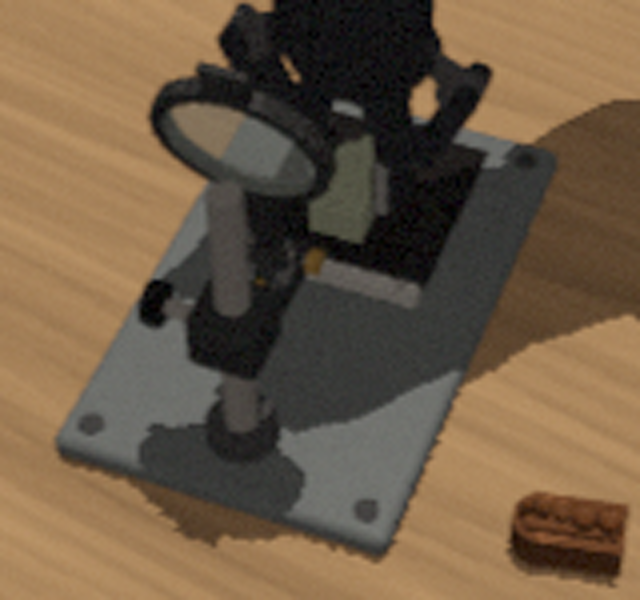

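```bash
python3 -m handwheel '[{"grip":15,"tx":0,"ty":5,"tz":0,"wx":0,"wy":0,"wz":0},{"grip":15,"tx":0,"ty":3,"tz":0,"wx":0,"wy":0,"wz":0},{"grip":15,"tx":0,"ty":2,"tz":0,"wx":0,"wy":0,"wz":0},{"grip":15,"tx":0,"ty":1,"tz":0,"wx":0,"wy":0,"wz":0},{"grip":15,"tx":0,"ty":0,"tz":0,"wx":0,"wy":0,"wz":0},{"grip":15,"tx":0,"ty":0,"tz":0,"wx":0,"wy":0,"wz":0}]'
python3 -m handwheel '[{"grip":15,"tx":0,"ty":0.5,"tz":0,"wx":0,"wy":0,"wz":0},{"grip":15,"tx":0,"ty":0,"tz":0,"wx":0,"wy":0,"wz":0},{"grip":15,"tx":0,"ty":0,"tz":0,"wx":0,"wy":0,"wz":0}]'
```

```text
time_s: 6.82
eef_pos: [478.2, -87.0, 20.8]
ee_rot: [-0.704, 0.704, 0.069, -0.069]
force: [-0.3, -0.4, -0.1]
grip_width: 0.323
time_s: 7.07
eef_pos: [478.2, -87.0, 20.3]
ee_rot: [-0.704, 0.704, 0.069, -0.069]
force: [0.2, 0.1, -0.8]
grip_width: 0.324
```

```bash
python3 -m handwheel '[{"grip":15,"tx":3,"ty":0,"tz":0,"wx":0,"wy":0,"wz":0},{"grip":15,"tx":3,"ty":0,"tz":0,"wx":0,"wy":0,"wz":0},{"grip":15,"tx":2,"ty":0,"tz":0,"wx":0,"wy":0,"wz":0},{"grip":15,"tx":1,"ty":0,"tz":0,"wx":0,"wy":0,"wz":0},{"grip":15,"tx":0,"ty":0,"tz":0,"wx":0,"wy":0,"wz":0},{"grip":15,"tx":0,"ty":0,"tz":0,"wx":0,"wy":0,"wz":0}]'
python3 -m handwheel '[{"grip":15,"tx":0,"ty":0.5,"tz":0,"wx":0,"wy":0,"wz":0},{"grip":15,"tx":0,"ty":0,"tz":0,"wx":0,"wy":0,"wz":0},{"grip":15,"tx":0,"ty":0,"tz":0,"wx":0,"wy":0,"wz":0}]'
```

```text
time_s: 7.57
eef_pos: [487.0, -85.2, 20.2]
ee_rot: [0.704, -0.704, -0.069, 0.069]
force: [0.0, 0.6, -1.0]
grip_width: 0.328
time_s: 7.82
eef_pos: [487.0, -85.3, 19.8]
ee_rot: [0.704, -0.704, -0.069, 0.069]
force: [-0.1, 0.0, -0.3]
grip_width: 0.323
```

```bash
python3 -m handwheel '[{"grip":15,"tx":0.7,"ty":0,"tz":0,"wx":0,"wy":0,"wz":0},{"grip":15,"tx":0,"ty":0,"tz":0,"wx":0,"wy":0,"wz":0},{"grip":15,"tx":0,"ty":0,"tz":0,"wx":0,"wy":0,"wz":0}]'
python3 -m handwheel '[{"grip":15,"tx":0.7,"ty":0,"tz":0,"wx":0,"wy":0,"wz":0},{"grip":15,"tx":0,"ty":0,"tz":0,"wx":0,"wy":0,"wz":0},{"grip":15,"tx":0,"ty":0,"tz":0,"wx":0,"wy":0,"wz":0}]'
```

```text
time_s: 8.07
eef_pos: [487.8, -85.2, 19.8]
ee_rot: [-0.704, 0.704, 0.069, -0.069]
force: [0.2, 1.0, -0.9]
grip_width: 0.322
time_s: 8.32
eef_pos: [488.4, -85.0, 19.8]
ee_rot: [0.704, -0.704, -0.069, 0.069]
force: [-0.3, -0.6, -0.6]
grip_width: 0.32
```

```bash
python3 -m handwheel '[{"grip":15,"tx":0.7,"ty":0,"tz":0,"wx":0,"wy":0,"wz":0},{"grip":15,"tx":0,"ty":0,"tz":0,"wx":0,"wy":0,"wz":0},{"grip":15,"tx":0,"ty":0,"tz":0,"wx":0,"wy":0,"wz":0}]'
python3 -m handwheel '[{"grip":15,"tx":0.5,"ty":0,"tz":0,"wx":0,"wy":0,"wz":0},{"grip":15,"tx":0,"ty":0,"tz":0,"wx":0,"wy":0,"wz":0},{"grip":15,"tx":0,"ty":0,"tz":0,"wx":0,"wy":0,"wz":0}]'
```

```text
time_s: 8.57
eef_pos: [488.8, -84.9, 19.7]
ee_rot: [0.704, -0.704, -0.068, 0.069]
force: [-2.5, -0.5, 0.5]
grip_width: 0.322
time_s: 8.82
eef_pos: [488.9, -84.8, 19.7]
ee_rot: [0.704, -0.704, -0.068, 0.069]
force: [-5.6, -2.0, 3.7]
grip_width: 0.32
```

```bash
python3 -m handwheel '[{"grip":15,"tx":-0.3,"ty":0.2,"tz":0,"wx":0,"wy":0,"wz":0},{"grip":15,"tx":0,"ty":0,"tz":0,"wx":0,"wy":0,"wz":0},{"grip":15,"tx":0,"ty":0,"tz":0,"wx":0,"wy":0,"wz":0}]'
python3 - <<'E'
from h import *
c=cap("wrist","wrist8"); s=sense();print(s["force"])
crop(c,180,230,480,440,2.6,"w8c")
E
```

```text
time_s: 9.07
eef_pos: [488.9, -84.8, 19.7]
ee_rot: [0.704, -0.704, -0.068, 0.069]
force: [-5.3, -1.8, 4.5]
grip_width: 0.322
[-4.29775902 -0.88684551  4.22176586]
```

View pics/w8c.png

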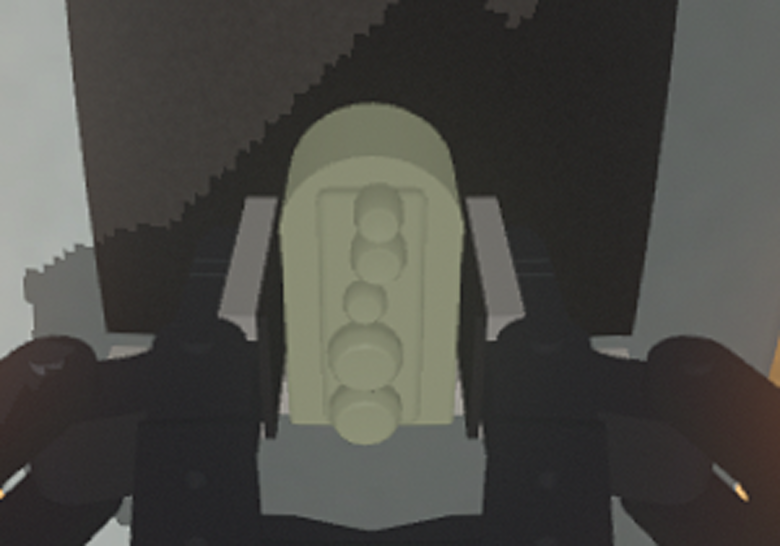

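```bash
python3 -m handwheel '[{"grip":29,"tx":0,"ty":0,"tz":0,"wx":0,"wy":0,"wz":0},{"grip":33,"tx":0,"ty":0,"tz":0,"wx":0,"wy":0,"wz":0},{"grip":40,"tx":0,"ty":0,"tz":0,"wx":0,"wy":0,"wz":0},{"grip":46,"tx":0,"ty":0,"tz":0,"wx":0,"wy":0,"wz":0},{"grip":46,"tx":0,"ty":0,"tz":0,"wx":0,"wy":0,"wz":0},{"grip":46,"tx":0,"ty":0,"tz":0,"wx":0,"wy":0,"wz":0}]'
python3 - <<'E'
from h import *
c=cap("wrist","wrist9"); s=sense();print(s["force"],s["grip_width"])
crop(c,180,230,480,440,2.6,"w9c")
E
```

```text
time_s: 9.62
eef_pos: [489.4, -84.8, 19.6]
ee_rot: [-0.704, 0.704, 0.069, -0.068]
force: [-0.9, 0.5, 0.4]
grip_width: 0.539
[0.92378078 0.15930838 0.25858986] 0.537484705317079
```

View pics/w9c.png

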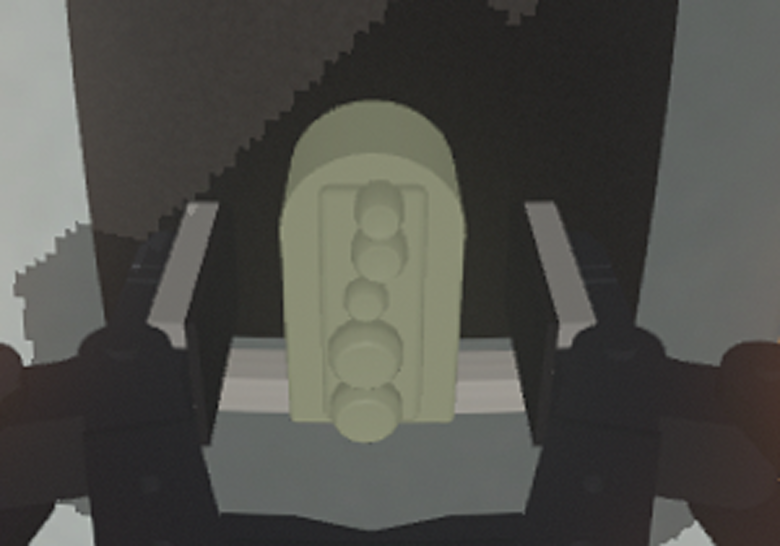

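```bash
python3 -m handwheel '[{"grip":46,"tx":0,"ty":-8,"tz":0,"wx":0,"wy":0,"wz":0},{"grip":46,"tx":0,"ty":-25,"tz":0,"wx":0,"wy":0,"wz":0},{"grip":46,"tx":0,"ty":-35,"tz":0,"wx":0,"wy":0,"wz":0},{"grip":20,"tx":0,"ty":-35,"tz":0,"wx":0,"wy":0,"wz":0},{"grip":0,"tx":0,"ty":-35,"tz":0,"wx":0,"wy":0,"wz":0},{"grip":0,"tx":0,"ty":-35,"tz":0,"wx":0,"wy":0,"wz":0},{"grip":0,"tx":0,"ty":-35,"tz":0,"wx":0,"wy":0,"wz":0},{"grip":0,"tx":0,"ty":-35,"tz":0,"wx":0,"wy":0,"wz":0},{"grip":0,"tx":0,"ty":-37,"tz":0,"wx":0,"wy":0,"wz":0},{"grip":0,"tx":0,"ty":0,"tz":0,"wx":0,"wy":0,"wz":0}]'
python3 - <<'E'
from h import *
c=cap("wrist","wrist10"); s=sense();print(s["eef_pos"],s["force"],s["grip_width"])
E
```

```text
time_s: 10.5
eef_pos: [490.7, -85.3, 307.1]
ee_rot: [-0.702, 0.706, 0.072, -0.065]
force: [-0.5, 0.8, 1.2]
grip_width: -0.005
[490.06005092 -85.0862014  303.4525483 ] [ 0.40133778 -0.99793244 -0.56706717] -0.0010040928629637415
```

View pics/wrist10.png

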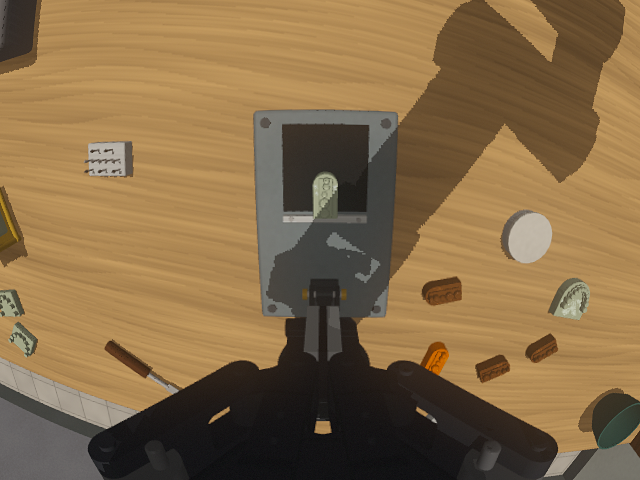

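```bash
python3 -m handwheel '[{"grip":0,"tx":10,"ty":0,"tz":35,"wx":0,"wy":0,"wz":0},{"grip":0,"tx":10,"ty":0,"tz":35,"wx":0,"wy":0,"wz":0},{"grip":0,"tx":10,"ty":0,"tz":35,"wx":0,"wy":0,"wz":0},{"grip":0,"tx":0,"ty":0,"tz":0,"wx":0,"wy":0,"wz":0},{"grip":0,"tx":0,"ty":0,"tz":0,"wx":0,"wy":0,"wz":0}]'
python3 - <<'E'
from h import *
c=cap("wrist","wrist11"); s=sense();print(s["eef_pos"],s["force"],s["grip_width"]); t=cap("top","top11"); 
c=cap("scene","scene11");crop(c,230,160,390,310,4,"s11c")
E
```

```text
time_s: 10.97
eef_pos: [498.0, 25.4, 298.9]
ee_rot: [0.704, -0.704, -0.069, 0.07]
force: [0.1, -1.3, 0.2]
grip_width: 0.002
[498.12419127  24.23906208 298.96922475] [ 0.26827282 -0.84079055  0.44374799] -0.002645396588047082
```

View pics/wrist11.png

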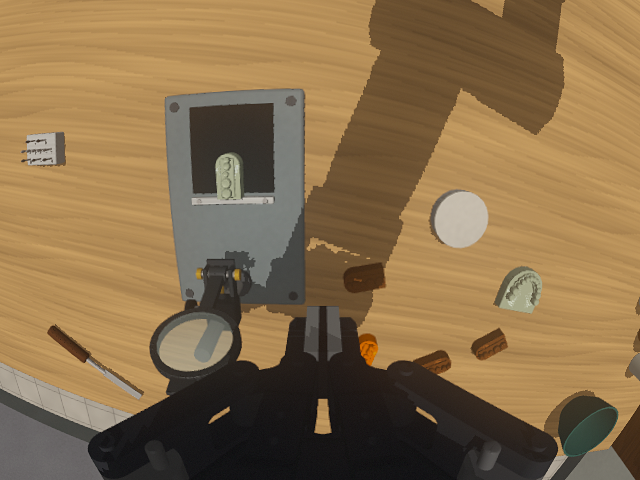

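View pics/s11c.png

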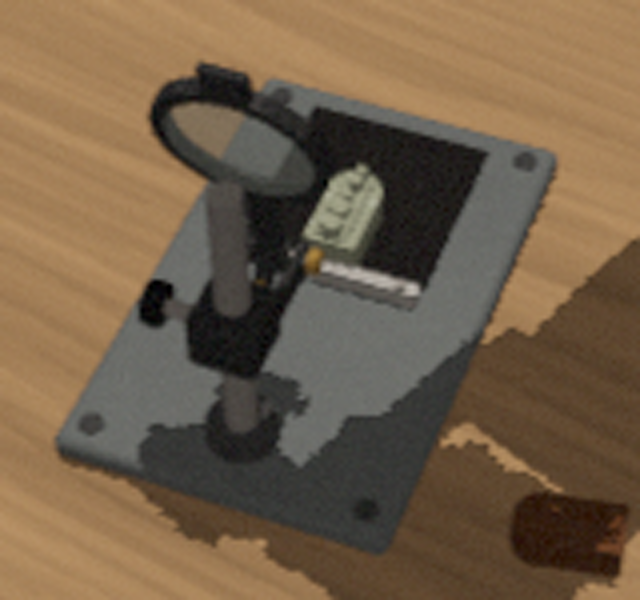

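```bash
cat > m.py <<'E'
from h import *
ST=np.array([515,-79.2,16.]);a=np.radians(10.9);X=np.array([np.cos(a),np.sin(a),0]);Y=np.array([-X[1],X[0],0]);Z=np.array([0,0,1.])
def L(x,y,z): return ST+x*X+y*Y+(z)*Z   # z above pad top
def lens(hz,tilt):  # hz: pin world z
    ang=np.radians(15)-tilt
    u=np.sin(ang)*X+np.cos(ang)*Z  # along lens
    P=ST+65*X; P=np.array([P[0],P[1],hz]); return P,u
E
python3 - <<'E'
from m import *
for nm in("wrist11","scene11","top1"):
    c=load(nm)
    print(nm)
    for hz in(90,94,98,102,106):
        P,u=lens(hz,0)
        C=P+95*u
        th=np.linspace(0,2*np.pi,60)
        pts=np.array([proj(c,C+40*(np.cos(t)*Y+np.sin(t)*u)) for t in th])
        tabs=[proj(c,P+149*u+k*11*Y).round(1).tolist() for k in(-1,1)]
        print(hz,"ring u",pts[:,0].min().round(1),pts[:,0].max().round(1),"v",pts[:,1].min().round(1),pts[:,1].max().round(1),"tab",tabs,"pin",[proj(c,P+k*20*Y).round(1).tolist() for k in(-1,1)])
c=load("wrist11");crop(c,135,250,255,400,4,"w11c")
E
```

```text
wrist11
90 ring u 154.6 243.5 v 306.2 374.3 tab [[169.7, 386.8], [195.9, 389.5]] pin [[203.0, 270.3], [239.2, 270.9]]
94 ring u 152.9 242.7 v 308.2 377.3 tab [[168.0, 390.0], [194.5, 392.9]] pin [[201.9, 271.7], [238.4, 272.4]]
98 ring u 151.2 241.8 v 310.2 380.5 tab [[166.3, 393.3], [193.1, 396.3]] pin [[200.8, 273.2], [237.6, 273.9]]
102 ring u 149.4 240.9 v 312.3 383.7 tab [[164.6, 396.7], [191.6, 399.8]] pin [[199.7, 274.7], [236.8, 275.5]]
106 ring u 147.6 240.0 v 314.4 386.9 tab [[162.9, 400.1], [190.1, 403.3]] pin [[198.5, 276.2], [236.0, 277.1]]
scene11
90 ring u 268.7 313.7 v 184.3 211.6 tab [[279.7, 179.2], [292.6, 182.6]] pin [[288.6, 221.8], [308.7, 227.6]]
94 ring u 268.5 313.7 v 182.5 210.0 tab [[279.5, 177.3], [292.5, 180.7]] pin [[288.4, 220.4], [308.7, 226.1]]
98 ring u 268.3 313.7 v 180.7 208.4 tab [[279.4, 175.4], [292.4, 178.8]] pin [[288.3, 218.9], [308.7, 224.7]]
102 ring u 268.1 313.7 v 178.8 206.8 tab [[279.2, 173.5], [292.3, 176.9]] pin [[288.2, 217.5], [308.6, 223.2]]
106 ring u 267.9 313.6 v 176.9 205.1 tab [[279.0, 171.6], [292.2, 175.0]] pin [[288.1, 216.0], [308.6, 221.7]]
top1
90 ring u 322.8 359.2 v 209.2 227.8 tab [[345.6, 205.7], [335.2, 207.6]] pin [[350.5, 236.3], [333.4, 239.5]]
94 ring u 322.7 359.3 v 208.8 227.4 tab [[345.7, 205.2], [335.2, 207.2]] pin [[350.5, 236.0], [333.4, 239.2]]
98 ring u 322.7 359.4 v 208.3 227.0 tab [[345.7, 204.7], [335.2, 206.7]] pin [[350.6, 235.6], [333.5, 238.8]]
102 ring u 322.7 359.5 v 207.9 226.6 tab [[345.8, 204.3], [335.3, 206.2]] pin [[350.7, 235.3], [333.5, 238.5]]
106 ring u 322.7 359.6 v 207.4 226.2 tab [[345.9, 203.8], [335.3, 205.7]] pin [[350.8, 234.9], [333.5, 238.2]]
```

View pics/w11c.png

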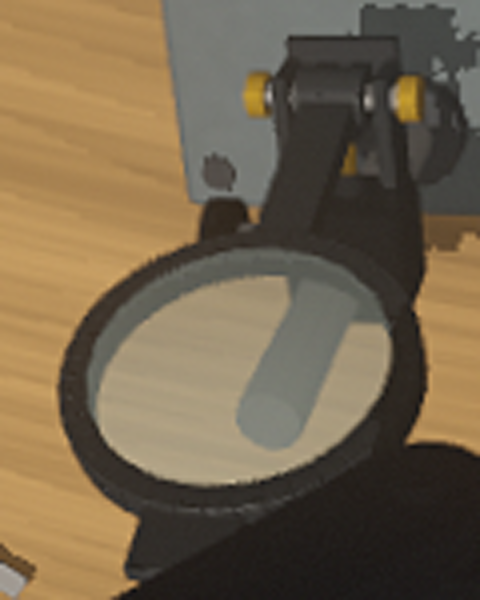

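```bash
python3 - <<'E'
from m import *
p=np.array(sense()["eef_pos"]);d=p-ST;print("loupe frame",d@X,d@Y,p[2]); g=L(145,0,0);g[2]=299;print(g,R0().T@(g-p))
E
```

```text
loupe frame 2.9487136970346017 103.67281124071938 299.1665931751724
[657.38401334 -51.78116077 299.        ] [ 1.41747516e+02  2.43900114e-02 -1.04087889e+02]
```

```bash
python3 -m handwheel '[{"grip":0,"tx":30,"ty":0,"tz":0,"wx":0,"wy":0,"wz":0},{"grip":0,"tx":30,"ty":0,"tz":0,"wx":0,"wy":0,"wz":0},{"grip":0,"tx":30,"ty":0,"tz":-15,"wx":0,"wy":0,"wz":0},{"grip":0,"tx":30,"ty":0,"tz":-25,"wx":0,"wy":0,"wz":0},{"grip":0,"tx":22,"ty":0,"tz":-30,"wx":0,"wy":0,"wz":0},{"grip":0,"tx":0,"ty":0,"tz":-34,"wx":0,"wy":0,"wz":0},{"grip":0,"tx":0,"ty":0,"tz":0,"wx":0,"wy":0,"wz":0},{"grip":0,"tx":0,"ty":0,"tz":0,"wx":0,"wy":0,"wz":0}]'
python3 - <<'E'
from m import *
c=cap("wrist","wrist12");p=np.array(sense()["eef_pos"]);d=p-ST;print("loupe frame",d@X,d@Y,p[2]);print(R0().round(3))
c=cap("scene","scene12");crop(c,230,120,390,270,4,"s12c")
E
```

```text
time_s: 11.78
eef_pos: [657.9, -53.6, 298.3]
ee_rot: [0.704, -0.704, -0.067, 0.068]
force: [-0.3, 0.3, -0.1]
grip_width: 0.003
loupe frame 145.23234477644107 -0.32342428660090394 299.0620058526366
[[ 0.982 -0.001 -0.191]
 [ 0.191  0.     0.982]
 [-0.001 -1.     0.001]]
```

View pics/wrist12.png

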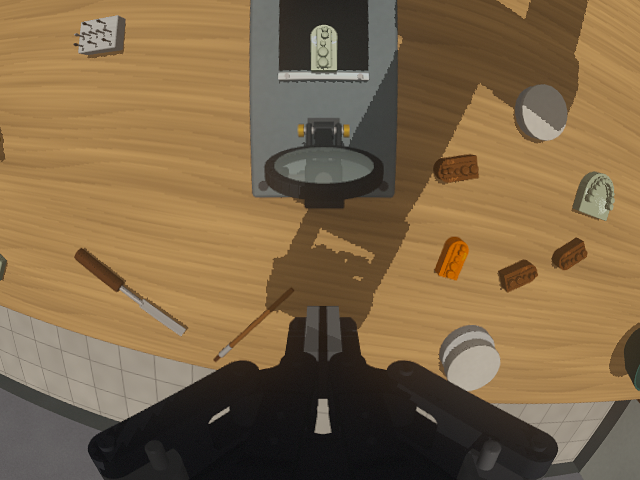

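View pics/s12c.png

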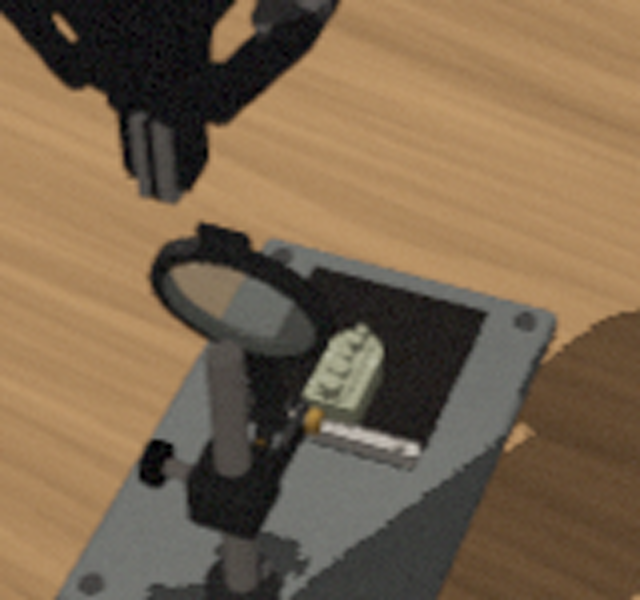

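```bash
python3 - <<'E'
from m import *
c=load("wrist12");crop(c,255,110,395,220,5,"w12c")
for hz in(90,94,98,102,106):
    P,u=lens(hz,0);n=np.cos(np.radians(15))*X-np.sin(np.radians(15))*Z
    print(hz,"tab end rear",[proj(c,P+149*u+2.5*n+k*11*Y).round(1).tolist() for k in(-1,1)],"root rear",proj(c,P+135*u+2.5*n).round(1),"front end",proj(c,P+149*u-2.5*n).round(1))
E
```

```text
90 tab end rear [[306.1, 206.0], [344.5, 206.1]] root rear [325.2 195.3] front end [325.4 198.2]
94 tab end rear [[305.8, 207.6], [345.0, 207.6]] root rear [325.2 196.6] front end [325.4 199.6]
98 tab end rear [[305.5, 209.2], [345.4, 209.2]] root rear [325.3 197.9] front end [325.5 201.1]
102 tab end rear [[305.2, 210.9], [345.8, 210.9]] root rear [325.3 199.3] front end [325.6 202.6]
106 tab end rear [[304.9, 212.6], [346.3, 212.6]] root rear [325.4 200.7] front end [325.6 204.2]
```

View pics/w12c.png

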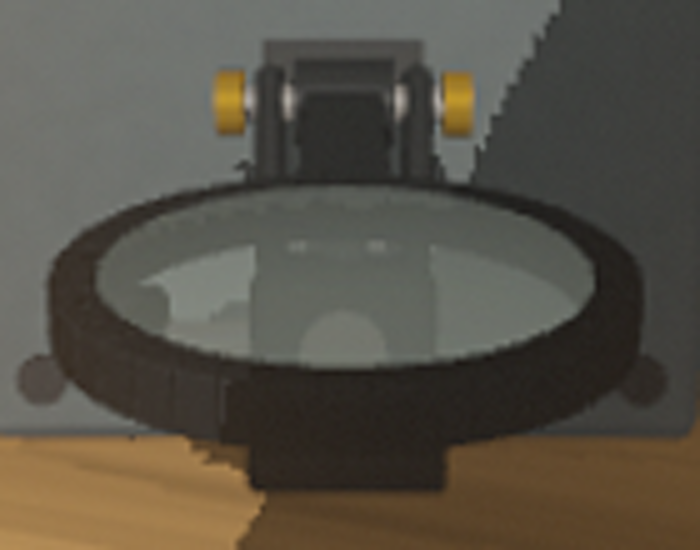

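```bash
python3 -m handwheel '[{"grip":0,"tx":0,"ty":20,"tz":0,"wx":0,"wy":0,"wz":0},{"grip":0,"tx":0,"ty":25,"tz":0.3,"wx":0,"wy":0,"wz":0},{"grip":0,"tx":0,"ty":20,"tz":0,"wx":0,"wy":0,"wz":0},{"grip":0,"tx":-5,"ty":0,"tz":0,"wx":0,"wy":0,"wz":0},{"grip":0,"tx":-10,"ty":0,"tz":0,"wx":0,"wy":0,"wz":0},{"grip":0,"tx":-5,"ty":0,"tz":0,"wx":0,"wy":0,"wz":0},{"grip":0,"tx":-3,"ty":0,"tz":0,"wx":0,"wy":0,"wz":0},{"grip":0,"tx":0,"ty":0,"tz":0,"wx":0,"wy":0,"wz":0},{"grip":0,"tx":0,"ty":0,"tz":0,"wx":0,"wy":0,"wz":0}]'
python3 - <<'E'
from m import *
c=cap("wrist","wrist13");p=np.array(sense()["eef_pos"]);d=p-ST;print("loupe frame",d@X,d@Y,p[2],sense()["force"])
c=cap("scene","scene13");crop(c,230,120,390,270,4,"s13c")
E
```

```text
time_s: 12.63
eef_pos: [635.4, -54.7, 235.5]
ee_rot: [-0.704, 0.704, 0.069, -0.068]
force: [0.8, -0.0, 0.5]
grip_width: 0.0
loupe frame 122.9100791014311 1.2268739757659546 235.17982780887965 [ 0.14740688  0.59551042 -0.33137837]
```

View pics/wrist13.png

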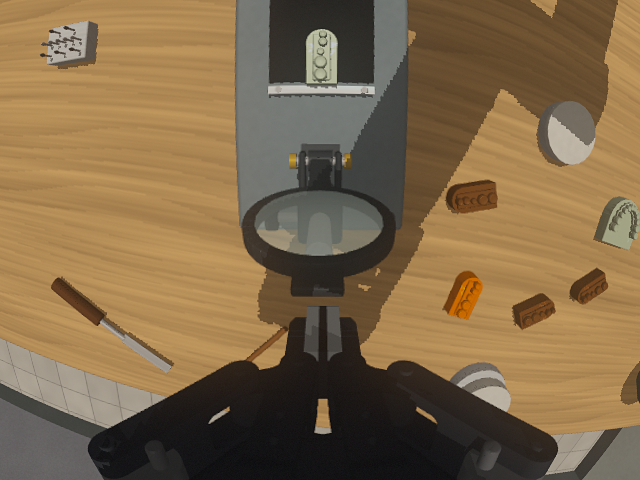

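View pics/s13c.png

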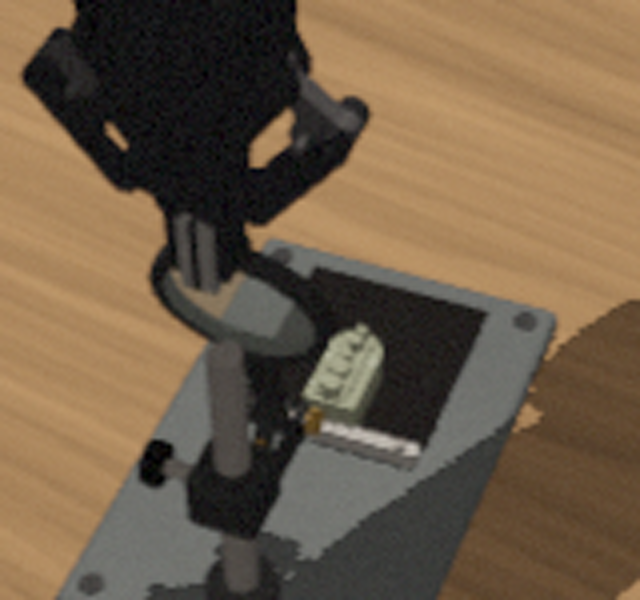

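```bash
python3 -m handwheel '[{"grip":0,"tx":-3,"ty":0,"tz":-1.2,"wx":0,"wy":0,"wz":0},{"grip":0,"tx":-2,"ty":0,"tz":0,"wx":0,"wy":0,"wz":0},{"grip":0,"tx":-2,"ty":0,"tz":0,"wx":0,"wy":0,"wz":0},{"grip":0,"tx":-2,"ty":0,"tz":0,"wx":0,"wy":0,"wz":0},{"grip":0,"tx":-2,"ty":0,"tz":0,"wx":0,"wy":0,"wz":0},{"grip":0,"tx":0,"ty":0,"tz":0,"wx":0,"wy":0,"wz":0}]'
python3 - <<'E'
from m import *
c=cap("wrist","wrist14");p=np.array(sense()["eef_pos"]);d=p-ST;print("loupe frame",d@X,d@Y,p[2],sense()["force"])
crop(c,230,130,410,370,3,"w14c")
E
```

```text
time_s: 13.23
eef_pos: [624.8, -58.2, 235.3]
ee_rot: [-0.704, 0.704, 0.069, -0.068]
force: [3.5, 1.0, 3.0]
grip_width: -0.001
loupe frame 111.83042556045368 -0.06810379950412884 235.11779854497163 [4.01355176 0.72409391 2.69371112]
```

View pics/w14c.png

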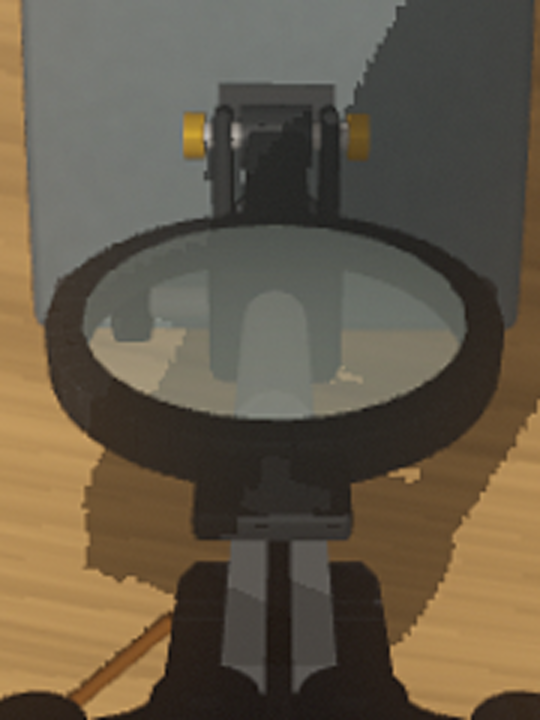

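```bash
python3 -m handwheel '[{"grip":0,"tx":-4,"ty":-0.8,"tz":0,"wx":0,"wy":0,"wz":0},{"grip":0,"tx":-5,"ty":-0.8,"tz":0,"wx":0,"wy":0,"wz":0},{"grip":0,"tx":-5,"ty":-0.8,"tz":0,"wx":0,"wy":0,"wz":0},{"grip":0,"tx":-5,"ty":-0.7,"tz":0,"wx":0,"wy":0,"wz":0},{"grip":0,"tx":-5,"ty":-0.6,"tz":0,"wx":0,"wy":0,"wz":0},{"grip":0,"tx":-5,"ty":-0.3,"tz":0,"wx":0,"wy":0,"wz":0},{"grip":0,"tx":-5,"ty":0,"tz":0,"wx":0,"wy":0,"wz":0}]'
python3 - <<'E'
from m import *
c=cap("wrist","wrist15");p=np.array(sense()["eef_pos"]);d=p-ST;print("loupe frame",d@X,d@Y,p[2],sense()["force"])
crop(c,230,130,410,370,3,"w15c")
E
```

```text
time_s: 13.87
eef_pos: [590.7, -64.7, 238.5]
ee_rot: [0.704, -0.704, -0.068, 0.069]
force: [2.9, 1.1, 2.0]
grip_width: 0.004
loupe frame 76.40062200406891 -0.08978618019177502 238.53489163157846 [1.42609384 0.90910192 0.27576892]
```

View pics/w15c.png

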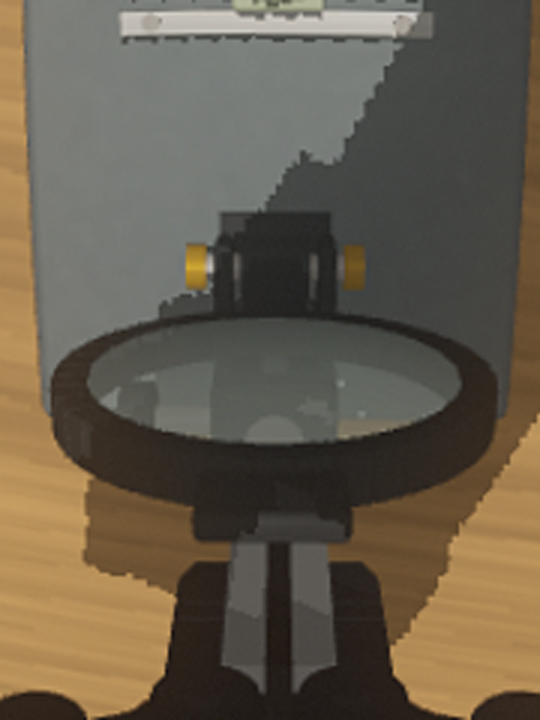

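```bash
python3 -m handwheel '[{"grip":0,"tx":-5,"ty":0,"tz":0,"wx":0,"wy":0,"wz":0},{"grip":0,"tx":-5,"ty":0.3,"tz":0,"wx":0,"wy":0,"wz":0},{"grip":0,"tx":-5,"ty":0.5,"tz":0,"wx":0,"wy":0,"wz":0},{"grip":0,"tx":-5,"ty":0.7,"tz":0,"wx":0,"wy":0,"wz":0},{"grip":0,"tx":-5,"ty":0.9,"tz":0,"wx":0,"wy":0,"wz":0},{"grip":0,"tx":-5,"ty":1,"tz":0,"wx":0,"wy":0,"wz":0},{"grip":0,"tx":-3,"ty":0.6,"tz":0,"wx":0,"wy":0,"wz":0}]'
python3 - <<'E'
from m import *
c=cap("wrist","wrist16");p=np.array(sense()["eef_pos"]);d=p-ST;print("loupe frame",d@X,d@Y,p[2],sense()["force"])
crop(c,230,130,410,370,3,"w16c")
E
```

```text
time_s: 14.5
eef_pos: [558.1, -71.2, 234.3]
ee_rot: [0.704, -0.704, -0.068, 0.069]
force: [0.3, 0.4, 1.2]
grip_width: -0.002
loupe frame 43.6626404317288 -0.32072082266132396 234.2951247400075 [ 0.31847514 -0.00286947  1.07131882]
```

View pics/w16c.png

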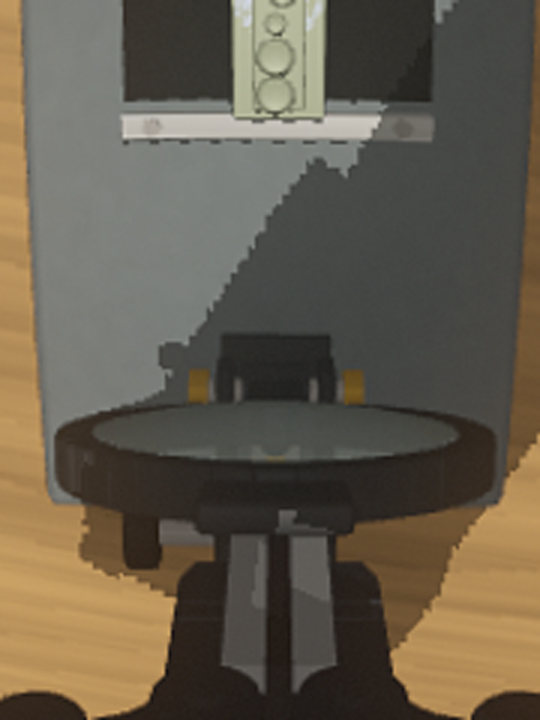

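```bash
python3 -m handwheel '[{"grip":0,"tx":-3,"ty":0.7,"tz":0,"wx":0,"wy":0,"wz":0},{"grip":0,"tx":-3,"ty":0.7,"tz":0,"wx":0,"wy":0,"wz":0},{"grip":0,"tx":-3,"ty":0.7,"tz":0,"wx":0,"wy":0,"wz":0},{"grip":0,"tx":0,"ty":0,"tz":0,"wx":0,"wy":0,"wz":0}]'
python3 - <<'E'
from m import *
c=cap("wrist","wrist17");p=np.array(sense()["eef_pos"]);d=p-ST;print("loupe frame",d@X,d@Y,p[2],sense()["force"])
crop(c,230,130,410,370,3,"w17c")
E
```

```text
time_s: 14.88
eef_pos: [549.6, -72.9, 232.3]
ee_rot: [0.704, -0.704, -0.068, 0.069]
force: [-0.5, 0.9, 0.5]
grip_width: 0.0
loupe frame 35.45413175123339 -0.36933576347250013 232.4392930060089 [-0.96276175 -0.16748608 -0.02290558]
```

View pics/w17c.png

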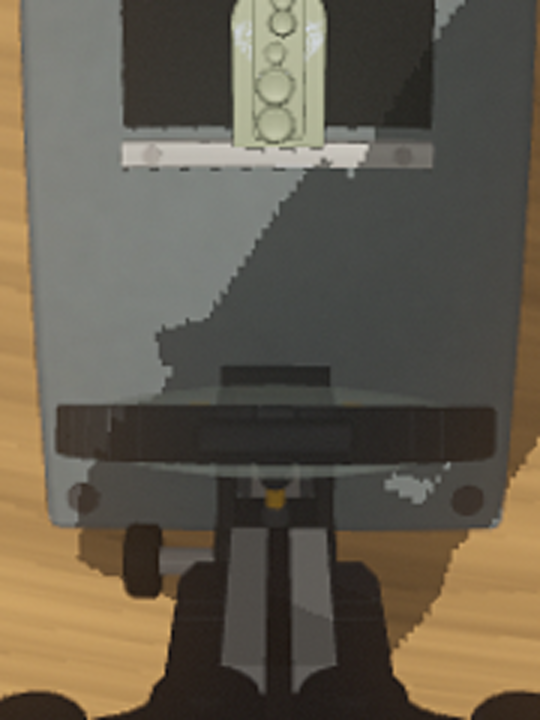

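```bash
python3 -m handwheel '[{"grip":0,"tx":0,"ty":0,"tz":0,"wx":0,"wy":0,"wz":0},{"grip":0,"tx":0,"ty":0,"tz":0,"wx":0,"wy":0,"wz":0},{"grip":0,"tx":0,"ty":0,"tz":0,"wx":0,"wy":0,"wz":0},{"grip":0,"tx":0,"ty":0,"tz":0,"wx":0,"wy":0,"wz":0},{"grip":0,"tx":0,"ty":0,"tz":0,"wx":0,"wy":0,"wz":0},{"grip":0,"tx":0,"ty":0,"tz":0,"wx":0,"wy":0,"wz":0}]'
python3 - <<'E'
from m import *
c=cap("wrist","wrist18");p=np.array(sense()["eef_pos"]);d=p-ST;print("loupe frame",d@X,d@Y,p[2],sense()["force"])
E
```

```text
time_s: 15.43
eef_pos: [550.1, -72.8, 232.5]
ee_rot: [0.704, -0.704, -0.069, 0.069]
force: [-0.5, -1.1, 1.4]
grip_width: 0.002
loupe frame 35.7189242346218 -0.3043275210925493 232.46721189032402 [ 0.49142008 -0.2558357  -0.26085862]
```

View pics/wrist18.png

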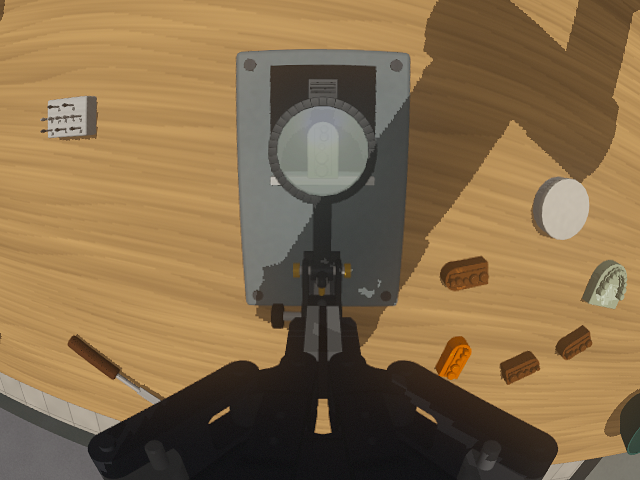

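```bash
python3 -m handwheel '[{"grip":0,"tx":0,"ty":-20,"tz":0,"wx":0,"wy":0,"wz":0},{"grip":0,"tx":0,"ty":-30,"tz":10,"wx":0,"wy":0,"wz":0},{"grip":0,"tx":0,"ty":-20,"tz":30,"wx":0,"wy":0,"wz":0},{"grip":0,"tx":0,"ty":0,"tz":35,"wx":0,"wy":0,"wz":0},{"grip":0,"tx":0,"ty":0,"tz":35,"wx":0,"wy":0,"wz":0},{"grip":0,"tx":0,"ty":0,"tz":20,"wx":0,"wy":0,"wz":0},{"grip":0,"tx":0,"ty":0,"tz":0,"wx":0,"wy":0,"wz":0},{"grip":0,"tx":0,"ty":0,"tz":0,"wx":0,"wy":0,"wz":0}]'
python3 - <<'E'
from m import *
c=cap("wrist","wrist19")
c=cap("scene","scene19");crop(c,230,160,390,310,4,"s19c")
t=cap("top","top19");crop(t,290,190,410,340,4,"t19c")
for hz in (94,98,102):
    P,u=lens(hz,1.833);print(hz,"scene tab",proj(c,P+149*u).round(1))
E
```

```text
time_s: 16.15
eef_pos: [525.0, 55.3, 302.6]
ee_rot: [-0.704, 0.704, 0.069, -0.069]
force: [0.9, -1.0, -0.4]
grip_width: 0.001
94 scene tab [326.6 171.3]
98 scene tab [326.6 169.8]
102 scene tab [326.6 168.3]
```

View pics/s19c.png

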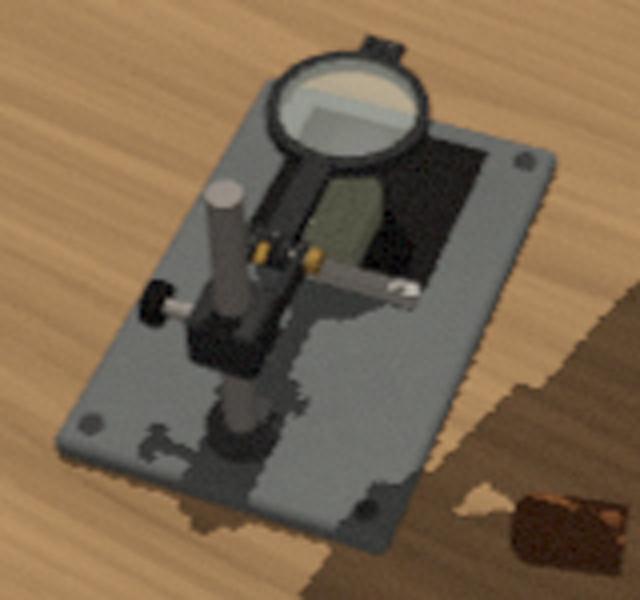

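View pics/t19c.png

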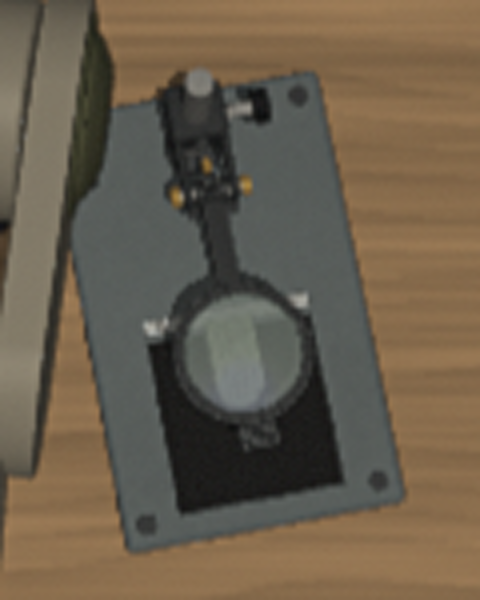

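View pics/wrist19.png

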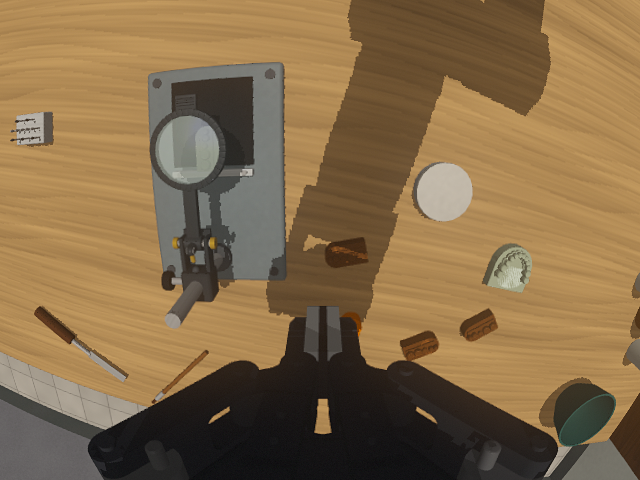

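```bash
python3 - <<'E'
from m import *
c=load("wrist17");W=lambda p:(p[0]/3+230,p[1]/3+130)
for n,q,z in(("heel L",(233,147.5),36),("heel R",(326,147.5),36),("ledge front top",(180,142),24),("ledge front top R",(400,142),24),("ledge rear top",(180,168),24),("pad back",(200,127),16)):
    d=plane(c,W(q),z)-ST;print(n,round(d@X,1),round(d@Y,1))
E
```

```text
heel L 0.2 -13.8
heel R 0.0 14.6
ledge front top 0.1 -31.1
ledge front top R -0.3 38.7
ledge rear top 8.5 -31.2
pad back -3.6 -25.2
```

The heel measures flush with the ledge (within about 0.3 mm), centred to about 0.4 mm and square. The lens is down and the robot is clear, so I'm handing in.

```bash
python3 -c "
from rig import ctrl; print(ctrl.finish_job())"
```

```text
the job is handed in; nothing more can be done
None
```

I set the pale cast on the stage with its heel against the ledge. I then pushed the lens forward by its thumb tab with closed fingers until it left them near the snap point and fell over the cast by itself. The job is handed in at about 16 s of the 72 s allowed.

- **Cast position:** my last clear view, taken just as the lens started to fall, puts the heel about 0.1 mm from the ledge face. It is centred to about 0.4 mm and square to the ledge. I could not re-measure it once the lens was down, but the final pictures show it in place under the glass.
- **Forces:** the highest readings were about 7 N as the heel met the ledge and about 5 N on the tab. These are the values at the end of each move, so a brief peak in between would not show.
- **Lens:** the tab's end in the final scene picture lies within about 1 px of where a level lens should put it. I never touched the glass.
- **Bystanders:** the pictures show no sign that the bystanders or look-alikes were disturbed. The robot ended about 300 mm up, touching nothing.
- **Disagreements:** the fixed cameras differed from each other by up to about 5 mm, so I relied on the wrist camera. My first move calls were refused because every row must carry all its keys; nothing moved then.

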